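# Find the cap that threads onto the chamber's neck

### The job

The sample chamber must be closed, and only one of the three look-alike wing caps has the right thread. Try the caps on the chamber's threaded neck until you find the one that screws on, screw it down clockwise until its rim is fully seated on the flange, and leave it there, upright. Leave the other two caps standing upright on the table, and do not knock over the two vials.

Things in the scene. Friction and masses are not known exactly. Their poses are not given: they have to be found in the camera images.
- cap_a: one of three look-alike grey wing caps, 70 g: ribbed cylinder 52 mm across, 42 mm tall, open below, closed on top; on it a grip bar 46 mm long (along the cap's x), 14 mm wide, 20 mm tall (62 mm in all). Origin: centre of the open rim, on the table at the start; z up. Three thread lugs inside, 120 degrees apart, one on the +x side. Not told which cap fits
- cap_b: one of three look-alike grey wing caps, 70 g: ribbed cylinder 52 mm across, 42 mm tall, open below, closed on top; on it a grip bar 46 mm long (along the cap's x), 14 mm wide, 20 mm tall (62 mm in all). Origin: centre of the open rim, on the table at the start; z up. Three thread lugs inside, 120 degrees apart, one on the +x side. Not told which cap fits
- cap_c: one of three look-alike grey wing caps, 70 g: ribbed cylinder 52 mm across, 42 mm tall, open below, closed on top; on it a grip bar 46 mm long (along the cap's x), 14 mm wide, 20 mm tall (62 mm in all). Origin: centre of the open rim, on the table at the start; z up. Three thread lugs inside, 120 degrees apart, one on the +x side. Not told which cap fits
- chamber: fixed square sample chamber of aluminium, 124 x 124 mm, with a round flange, 68 mm across, 44 mm above the table, and a threaded neck on top; origin under its centre, z up. One wrong cap stops as high as the right one but jams after about 15 degrees of turning (over 0.25 N m) and stays up; the other is too small and stays on the neck's top, about 25 mm above the seat
- seat (a point): centre of the flange's top, at the foot of the neck; z up along the neck. The right cap is fully seated when its origin is here. Set down at 25 degrees (see point neck_top) the right cap stops about 10 mm above this; thread play 2.5 mm. Turned clockwise from above it sinks 7.5 mm per radian, reaches its seat at about -50 degrees and is tight near -70
- neck_top (a point): top centre of the steel neck, 33 mm above the seat: core 30 mm, 41 mm over the coarse right-hand three-start thread. Ridges end at the top at 0, 120 and 240 degrees round z from this point's x axis; so caps enter with their x axis 15 to 60 degrees counter-clockwise of it (25 is best), or that plus 120 or 240
- vial_1: stain vial standing on the table, 24 mm across, 57 mm tall, origin under its centre, z up; leave it standing
- vial_2: stain vial standing on the table, 23 mm across, 55 mm tall, origin under its centre, z up; leave it standing
There are look-alikes about, which are no part of the job. What is shaped like the cap_b but orange or turquoise is not meant.

How it is judged:
At the end, for the whole second after the job is handed in: One cap (only the one with the right thread can be) is screwed down on the neck with its rim within 2 mm of the flange top, within 6 mm of its centre, upright within 7 degrees and at rest; the other two caps stand upright (within 9 degrees), rims on the table (within 8 mm) (((z of cap_a in the frame of seat between -0.004 and 0.002 m and horizontal distance between cap_a and seat below 0.006 m and angle between cap_a's own z axis and vertical below 0.12 rad and linear speed of cap_a below 0.02 m/s and height (world z) of cap_b between -0.008 and 0.008 m and angle between each of cap_b, cap_c's own z axis and vertical below 0.15 rad and height (world z) of cap_c between -0.008 and 0.008 m) or (z of cap_b in the frame of seat between -0.004 and 0.002 m and horizontal distance between cap_b and seat below 0.006 m and angle between cap_b's own z axis and vertical below 0.12 rad and linear speed of cap_b below 0.02 m/s and height (world z) of cap_a between -0.008 and 0.008 m and angle between each of cap_a, cap_c's own z axis and vertical below 0.15 rad and height (world z) of cap_c between -0.008 and 0.008 m) or (z of cap_c in the frame of seat between -0.004 and 0.002 m and horizontal distance between cap_c and seat below 0.006 m and angle between cap_c's own z axis and vertical below 0.12 rad and linear speed of cap_c below 0.02 m/s and height (world z) of cap_a between -0.008 and 0.008 m and angle between each of cap_a, cap_b's own z axis and vertical below 0.15 rad and height (world z) of cap_b between -0.008 and 0.008 m))); the robot touches nothing.
It fails at once if a vial is knocked over (angle between any of vial_1, vial_2's own z axis and vertical above 0.6 rad).
It also fails if it takes over 72 s, if anything falls off the work surface, if the arm or the gripper's body presses on something with over 40 N, if the wrist force passes 120 N, or if a joint passes its speed limit or range.

### The arm

A 7-joint arm with a two-finger parallel gripper is mounted at the origin on a cart in front of the work surface, level with it; the furniture and walls round the work are solid. World frame = base frame: x ahead of the robot, y to its left, z up, the work surface at z = 0. Lengths are in m, angles in rad, forces in N, time in s.
With the tool pointing down it reaches from about 0.425 to 0.925 m from the base axis. Payload 6.8 kg.
Tool frame: the origin (TCP) lies at the centre of the arm's flange, where the gripper is bolted on; the fingertips stand 173 mm ahead of it and the grasp point (between the pads) lies 155 mm ahead of it (r.hold_point_z is the distance from the TCP to the grasp point, in m); z points along the fingers, x is the direction in which the jaws open and shut, and the axes are right-handed (so a half turn about z gives the same grasp; the last joint's range is limited). The gripper opens to 85 mm and grips with 20 to 120 N. Pads are 22 mm wide; open, the fingers measure 114 mm over their backs; the gripper's body (76 mm by 85 mm) begins 54 mm behind the grasp point. The pads swing forward as they close: fully open they stand 13 mm farther back than shut.
Start: joints at [-1.209, 0.477, 0.022, 1.555, -0.011, 1.109, -0.083], TCP at [0.306, 0.602, 0.405] pointing down, gripper open.
Joint ranges: [-2.96, 2.96], [-0.34, 2.1], [-1.41, 1.46], [0.24, 2.44], [-1.37, 4.51], [0.17, 1.92], [-2.96, 2.96]. Speed limits (rad/s): [2.39, 2.39, 3.14, 3.14, 3.14, 3.14, 3.14].

### API

Orientations are given as a rotation vector (axis times angle).
In Python, from bench import r gives the robot as it stands.
- The arm moves only by the tool apply_moves, never from a script. Its arguments are lists of equal length, an entry for each row: "dp": the shift along the tool's x, y, z scaled (see below), a list of three; "twist": the turn, a rotation vector about the tool's x, y, z scaled (see below), a list of three; "jaw": the closure in counts, from 0 (fully open) to 255 (shut). In form: {"dp": [[x, y, z], ...], "twist": [[rx, ry, rz], ...], "jaw": [jaw, ...]}. A call has 1 to 20 rows; each row shifts and turns the pose as measured when the row begins, along the tool's axes as they then stand; what a row does not reach is not made up. The controller multiplies each number of a shift by 12 cm and each number of a turn by 120 degrees. A row lasts 1/10 s, in which the tool goes at most 50 mm and 8.59 degrees, less where a joint would pass 70% of its speed; a pose out of reach is approached as far as the arm can. A call with a number of a shift or a turn outside -1 to 1 is refused whole. A call with a gripper value outside its range is refused whole. The fingers move at their own pace and stop on an object; "grip_force" is the grip in N (left out, the last holds). Time passes only in rows, so rows that do not move let the fingers close. It gives the time, the measured TCP pose, the force and the opening at its end, in the units of the state.
- r.get_obs(): the state, without advancing time (a new reading comes with each control period).
- r.grab_frame(name): name is "scene" or "top" or "wrist"; returns a dict with "color" (480x640x3 uint8, red, green, blue), "z_map" (480x640 float32, m along the optical axis (not along the pixel's ray), 0 where there is no reading), "intrinsics" (3x3 intrinsics, pixels), "R" (3x3) and "t" (3): a world point X has camera coordinates R X + t; the wrist camera has in their place "hand_eye" (4x4, takes a point from camera to tool coordinates, whose origin is the TCP and whose axes are the tool frame's). Camera axes: x right, y down, z forward; pixel columns grow to the right and rows downward; lengths in m; the calibration is good to about 2 mm. A picture is of the moment at which its call begins: read the wrist's pose just before it.
- r.hand_in(): hands the job in, once; it reports no verdict.
The state is a dict: "clock": time; "joints": joint angles; "qvel": joint speeds; "tau": joint torques, N m; "tcp_pos": TCP position; "orientation": TCP orientation; "contact_force": force on the tool from outside, world axes, zero at the start; "moment": the same for the moment, N m; "grip_width": finger opening in m.
Only numpy, scipy, OpenCV 4.12 (cv2) and the standard library are available. Lean on these libraries where they do the work, as an engineer would, in place of code of your own. Each camera call takes 0.05 s, during which the arm holds its last target.

## Working session

There is one attempt and no reset: what is moved stays moved. The work goes in short steps, Python scripts to look and compute and a tool call to move; the robot and the scene stay as the last step left them, time stands still between calls to the robot, and variables do not carry over. Pictures are saved under pics/ and viewed, and the job is handed in when it is done.

Besides the shell and the picture viewer there is one more tool, called after "Emit:" as name(argument=value, ...) on one line, values as JSON. apply_moves: Moves the arm, as the interface text tells. Shifts and turns lie within -1 to 1; 1 stands for 12 cm of shift or 120 degrees of turn. Its arguments: {"type":"object","properties":{"dp":{"type":"array"},"twist":{"type":"array"},"jaw":{"type":"array"},"grip_force":{"type":"number"}},"required":["dp","twist","jaw"]}

```bash
ls; mkdir -p pics
python3 - <<'E'
from bench import r
import cv2,numpy as np
print(r.get_obs(), r.hold_point_z)
for n in ["scene","top"]:
    f=r.grab_frame(n)
    cv2.imwrite(f"pics/{n}0.png",f["color"][:,:,::-1]); np.savez(f"/tmp/{n}0.npz",**f)
    print(n,f["intrinsics"],f["R"],f["t"])
E
```

```text
pics
{'clock': 0.0, 'joints': array([-1.20907366,  0.47785228,  0.02230367,  1.55645415, -0.01149862,
        1.10930613, -0.08311771]), 'qvel': array([-0.00042701, -0.00114279, -0.00151558,  0.00055708,  0.00075904,
       -0.00094483,  0.00178091]), 'tau': array([ 1.11934041e-04, -5.96461165e+01,  1.60801973e+00, -2.81199038e+01,
        1.24711587e-02,  9.51997878e-03, -9.81219159e-06]), 'tcp_pos': array([0.30544253, 0.60163227, 0.40368859]), 'orientation': array([ 2.67652000e+00,  1.64284899e+00, -2.42200621e-03]), 'contact_force': array([ 0.02731458,  0.48178677, -0.1222656 ]), 'moment': array([-0.0325417 , -0.02371182,  0.03898639]), 'grip_width': 0.08511100789719966} 0.1547
scene [[504.35414198   0.         314.23396605]
 [  0.         504.35414198 243.16497376]
 [  0.           0.           1.        ]] [[-0.99577355  0.0911283   0.01143066]
 [ 0.05296864  0.67150607 -0.73910346]
 [-0.075029   -0.73537421 -0.67349493]] [ 0.49848018 -0.03648266  1.24518113]
top [[531.64468531   0.         322.28889055]
 [  0.         531.64468531 233.76420934]
 [  0.           0.           1.        ]] [[ 0.01902873 -0.99970118  0.01534435]
 [-0.98536342 -0.0213517  -0.16912434]
 [ 0.16940143 -0.01190154 -0.98547527]] [0.07512075 0.519523   1.12109973]
```

View pics/scene0.png

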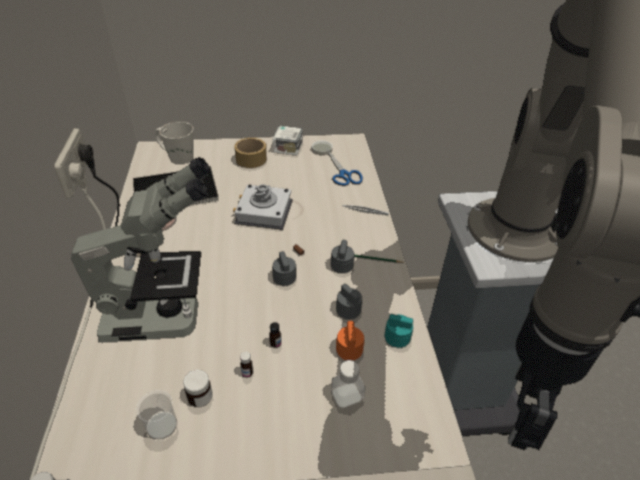

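View pics/top0.png

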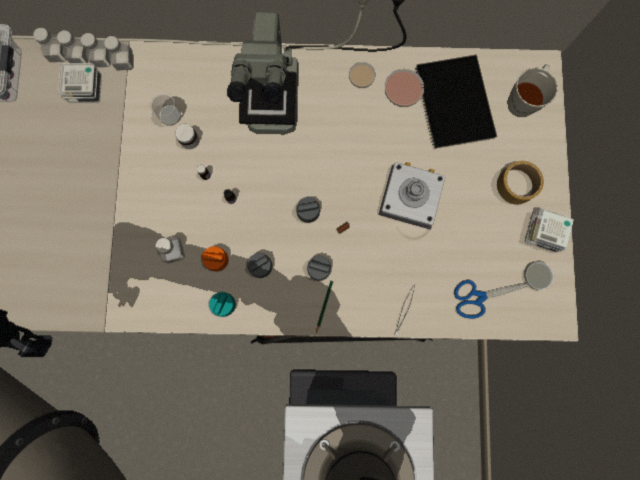

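Top view: grey caps at (308,209), (260,264) and (319,267). The orange (214,258) and turquoise (222,304) caps are decoys. The chamber neck is at (414,190), and small vials are at (204,172) and (230,195). A close crop should confirm these and help with measuring.

Run:
```python
import cv2,numpy as np
f=np.load("/tmp/top0.npz"); im=f["color"][:,:,::-1]
a=cv2.resize(im[160:310,190:350],None,fx=4,fy=4,interpolation=cv2.INTER_CUBIC)
b=cv2.resize(im[155:235,372:452],None,fx=7,fy=7,interpolation=cv2.INTER_CUBIC)
cv2.imwrite("pics/cropA.png",a);cv2.imwrite("pics/cropB.png",b)
K,R,t=f["intrinsics"],f["R"],f["t"]; C=-R.T@t; print("C",C)
z=f["z_map"]
for n,(u,v) in dict(a=(308,209),b=(260,264),c=(319,267),or_=(214,258),tu=(222,304),neck=(414,190),v1=(204,172),v2=(230,195),white=(164,245),rod=(343,228)).items():
    p=np.linalg.inv(K)@[u,v,1]*z[v,u]; print(n,np.round(R.T@(p-t),3))
```

```text
C [0.32057361 0.09953382 1.19152737]
a [0.57  0.118 0.056]
b [0.447 0.218 0.06 ]
c [0.443 0.092 0.062]
or_ [0.457 0.316 0.061]
tu [0.36  0.294 0.061]
neck [ 0.614 -0.112  0.072]
v1 [0.651 0.351 0.047]
v2 [0.597 0.289 0.056]
white [0.479 0.417 0.087]
rod [0.537 0.039 0.017]
```

View pics/cropA.png

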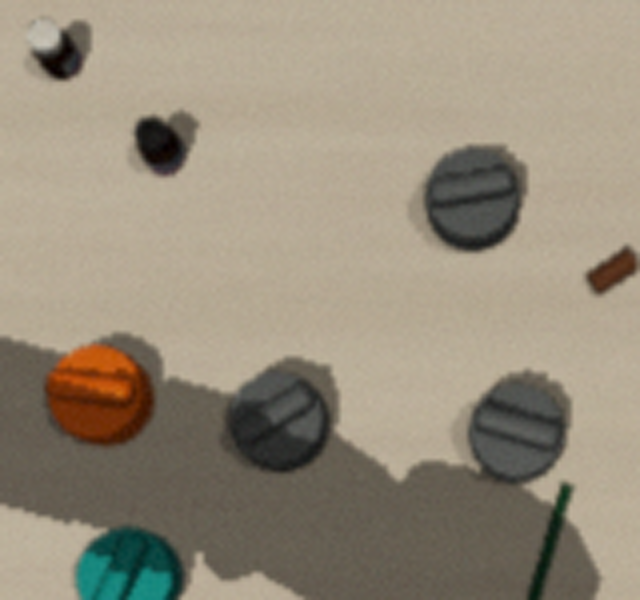

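View pics/cropB.png

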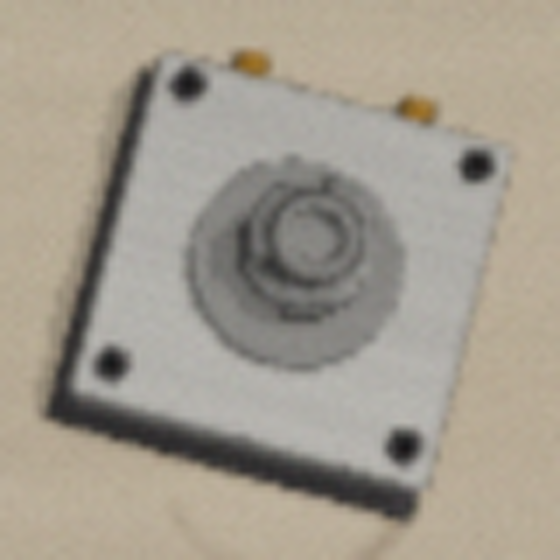

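Three grey caps are clear, with bars visible in crop A. The small vials at the upper left look right: dark bodies, one with a white lid and one black. Next I measure bar yaws and centres, plus the chamber.

```bash
cat > h.py <<'E'
import numpy as np,cv2
from scipy.spatial.transform import Rotation as Ro
def pts(f,u0,u1,v0,v1):
    K=f["intrinsics"];z=f["z_map"][v0:v1,u0:u1];uu,vv=np.meshgrid(np.arange(u0,u1),np.arange(v0,v1))
    m=z>0
    p=np.stack([(uu[m]-K[0,2])/K[0,0],(vv[m]-K[1,2])/K[1,1],np.ones(m.sum())],1)*z[m][:,None]
    return p
def world(f,p): return (p-f["t"])@f["R"]
def plan(o,target,yaw=None,dz=None):
    "tool-frame shift (units of 12cm) and turn (units of 120deg) from now to target TCP / x-axis yaw (deg, world)"
    Rm=Ro.from_rotvec(o["orientation"]).as_matrix()
    d=Rm.T@(np.array(target)-o["tcp_pos"])
    y=np.degrees(np.arctan2(Rm[1,0],Rm[0,0]))
    print("yaw now",y.round(2),"tilt",np.degrees(np.arccos(-Rm[2,2])).round(2),"tool dp/0.12",(d/0.12).round(4),"dist",np.linalg.norm(d).round(4))
    if yaw is not None:
        Rt=np.array([[np.cos(np.radians(yaw)),np.sin(np.radians(yaw)),0],[np.sin(np.radians(yaw)),-np.cos(np.radians(yaw)),0],[0,0,-1]])
        w=Ro.from_matrix(Rm.T@Rt).as_rotvec(); print("twist total/120",(np.degrees(w)/120).round(4),"deg",np.degrees(w).round(2))
        print("dp in target frame/0.12",(Rt.T@(np.array(target)-o["tcp_pos"])/0.12).round(4))
E
python3 - <<'E'
from h import *
f=np.load("/tmp/top0.npz")
for n,(u,v) in dict(a=(308,209),b=(260,264),c=(319,267)).items():
    P=world(f,pts(f,u-20,u+20,v-20,v+22)); 
    t=P[P[:,2]>0.036]; b=P[P[:,2]>0.052]
    (c,s,an)=cv2.minAreaRect((b[:,:2]*1000).astype(np.float32))
    # direction by PCA
    w,V=np.linalg.eigh(np.cov(b[:,:2].T)); d=V[:,1]
    cc,rr=cv2.minEnclosingCircle((t[:,:2]*1000).astype(np.float32))
    print(n,len(t),len(b),"bar mean",b.mean(0).round(4),"rect",np.round(c,1),np.round(s,1),round(an,1),"pca",np.degrees(np.arctan2(d[1],d[0])).round(1),"circ",np.round(cc,1),round(rr,1))
P=world(f,pts(f,370,455,150,240))
for lo,hi in [(.03,.05),(.07,.09),(.015,.036)]:
    q=P[(P[:,2]>lo)&(P[:,2]<hi)]; print(lo,len(q),q.mean(0).round(4),np.round(cv2.minEnclosingCircle((q[:,:2]*1000).astype(np.float32)),1) if len(q) and 0 else cv2.minEnclosingCircle((q[:,:2]*1000).astype(np.float32)))
    print(cv2.minAreaRect((q[:,:2]*1000).astype(np.float32)))
from bench import r
o=r.get_obs(); plan(o,[0.62,-0.11,0.40])
f=r.grab_frame("wrist"); print(f["hand_eye"],f["intrinsics"])
E
```

```text
a 422 139 bar mean [0.5754 0.1191 0.0622] rect [576.1 119. ] [15.  46.1] 8.0 pca 100.9 circ [576.4 119.2] 25.9
b 442 149 bar mean [0.4486 0.2217 0.0619] rect [448.9 222.1] [14.5 45.8] 32.1 pca 122.8 circ [448.8 222.3] 25.8
c 432 144 bar mean [0.4447 0.0916 0.0623] rect [445.3  91.6] [46.  14.3] 74.8 pca 74.5 circ [445.   91.5] 25.4
0.03 2407 [ 0.6138 -0.115   0.0404] ((615.5751342773438, -115.53146362304688), 81.22740173339844)
((616.9635620117188, -116.87870788574219), (118.32194519042969, 119.87924194335938), 75.00953674316406)
0.07 197 [ 0.6156 -0.1164  0.076 ] ((616.2385864257812, -117.1244125366211), 20.89310646057129)
((614.4348754882812, -117.4195785522461), (36.078311920166016, 39.22504806518555), 22.840314865112305)
0.015 221 [ 0.6125 -0.111   0.032 ] ((614.7691650390625, -116.65226745605469), 80.48960876464844)
((622.1476440429688, -118.32483673095703), (118.27564239501953, 130.3184356689453), 74.96356964111328)
yaw now 63.08 tilt 0.09 tool dp/0.12 [-4.1013  5.0221  0.0391] dist 0.7781
[[ 9.99999869e-01 -7.51705580e-05 -5.06566080e-04 -3.01655287e-04]
 [ 2.23025820e-04  9.54362775e-01  2.98649701e-01 -7.55308804e-02]
 [ 4.60998145e-04 -2.98649775e-01  9.54362667e-01  3.17986098e-02]
 [ 0.00000000e+00  0.00000000e+00  0.00000000e+00  1.00000000e+00]] [[407.06104483   0.         309.51583695]
 [  0.         407.06104483 245.61426196]
 [  0.           0.           1.        ]]
```

Emit:
apply_moves(dp=[[-0.13, 0.157, 0], [-0.25, 0.31, 0.005], [-0.25, 0.31, 0.005], [-0.25, 0.31, 0.005], [-0.25, 0.31, 0.005], [-0.25, 0.31, 0.005], [-0.25, 0.31, 0.005], [-0.25, 0.31, 0.005], [-0.25, 0.31, 0.005], [-0.25, 0.31, 0.005], [-0.25, 0.31, 0.005], [-0.25, 0.31, 0.005], [-0.25, 0.31, 0.005], [-0.25, 0.31, 0.005], [-0.25, 0.31, 0.005], [-0.25, 0.31, 0.005]], twist=[[0, 0, 0], [0, 0, 0], [0, 0, 0], [0, 0, 0], [0, 0, 0], [0, 0, 0], [0, 0, 0], [0, 0, 0], [0, 0, 0], [0, 0, 0], [0, 0, 0], [0, 0, 0], [0, 0, 0], [0, 0, 0], [0, 0, 0], [0, 0, 0]], jaw=[0, 0, 0, 0, 0, 0, 0, 0, 0, 0, 0, 0, 0, 0, 0, 0], grip_force=80)

```text
clock: 1.75
tcp_pos: [0.618, -0.0914, 0.3901]
orientation: [-2.66, -1.665, 0.006]
contact_force: [0.7, 0.5, 1.1]
grip_width: 0.085
```

Run:
```python
from h import *
from bench import r
o=r.get_obs(); print(o["tcp_pos"],o["joints"],o["qvel"]); plan(o,[0.616,-0.117,0.32],-10)
```

```text
[ 0.61803136 -0.09135002  0.39005273] [-0.18580323  0.41950626  0.3119286   1.71217174 -0.14647572  1.03799855
  1.29448887] [ 0.71672505  0.45213004  0.11238327 -0.62066439 -0.18395176  0.19998406
  0.85101108]
yaw now 64.08 tilt 0.3 tool dp/0.12 [-0.199   0.0812  0.5836] dist 0.0746
twist total/120 [-0.0018  0.002   0.6173] deg [-0.21  0.25 74.08]
dp in target frame/0.12 [0.0204 0.2134 0.5838]
```

Emit:
apply_moves(dp=[[-0.1, 0.03, 0.25], [-0.04, 0.02, 0.2], [0, 0, 0.05], [0, 0, 0]], twist=[[0, 0, 0], [0, 0, 0], [0, 0, 0], [0, 0, 0]], jaw=[0, 0, 0, 0])

```text
clock: 2.15
tcp_pos: [0.6169, -0.1198, 0.3285]
orientation: [2.672, 1.648, -0.008]
contact_force: [-1.0, 0.0, -0.2]
grip_width: 0.0851
```

Run:
```python
from h import *
from bench import r
o=r.get_obs(); print(o["tcp_pos"]); plan(o,[0.616,-0.117,0.32],-10)
f=r.grab_frame("wrist"); np.savez("/tmp/w1.npz",o=o["tcp_pos"],rv=o["orientation"],**f)
cv2.imwrite("pics/w1.png",f["color"][:,:,::-1])
Rm=Ro.from_rotvec(o["orientation"]).as_matrix();H=f["hand_eye"]
R=(Rm@H[:3,:3]);c=Rm@H[:3,3]+o["tcp_pos"]
P=pts(f,100,540,50,430)@R.T+c
q=P[(P[:,2]>.07)&(P[:,2]<.09)]; q=q[np.linalg.norm(q[:,:2]-[.616,-.117],axis=1)<.04]
print(len(q),q.mean(0),cv2.minEnclosingCircle((q[:,:2]*1000).astype(np.float32)))
q=P[(P[:,2]>.0405)&(P[:,2]<.05)]; q=q[np.linalg.norm(q[:,:2]-[.616,-.117],axis=1)<.045]
print(len(q),q.mean(0),cv2.minEnclosingCircle((q[:,:2]*1000).astype(np.float32)))
```

```text
[ 0.61691278 -0.119843    0.32848496]
yaw now 63.34 tilt 0.29 tool dp/0.12 [ 0.0181 -0.0174  0.0706] dist 0.009
twist total/120 [0.0011 0.0024 0.6112] deg [ 0.13  0.28 73.34]
dp in target frame/0.12 [-0.0116 -0.022   0.0707]
1955 [ 0.61588465 -0.11575834  0.07459163] ((617.1787719726562, -116.36268615722656), 20.52581787109375)
4292 [ 0.61039843 -0.11305965  0.04301015] ((616.9782104492188, -116.60747528076172), 34.14579391479492)
```

View pics/w1.png

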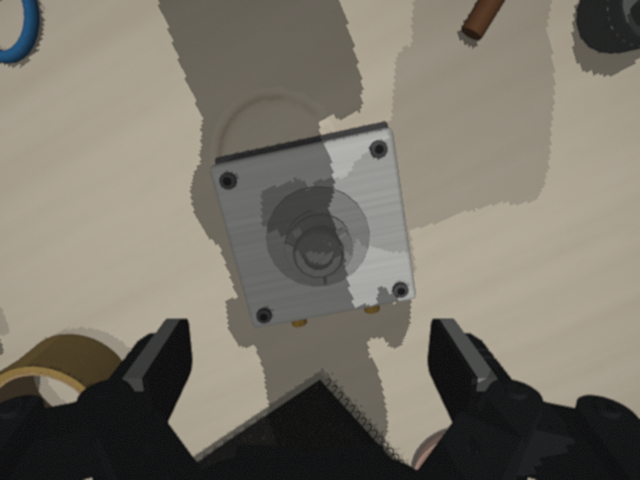

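Run:
```python
from h import *
d=np.load("/tmp/w1.npz"); f={k:d[k] for k in d}
Rm=Ro.from_rotvec(f["rv"]).as_matrix();H=f["hand_eye"]
R=(Rm@H[:3,:3]);c=Rm@H[:3,3]+f["o"]
P=pts(f,200,440,150,350)@R.T+c
q=P-[.617,-.1164,0]; rr=np.hypot(q[:,0],q[:,1]); th=np.degrees(np.arctan2(q[:,1],q[:,0]))%360
for a in range(0,360,10):
    m=(rr>.0165)&(rr<.0195)&(abs(th-a-5)<5); z=q[m,2]*1000
    print(a+5,m.sum(),np.percentile(z,[10,50,90]).round(1) if m.sum() else "")
im=f["color"][195:300,265:375,::-1].astype(float)
g=cv2.cvtColor(np.clip(im*2,0,255).astype(np.uint8),cv2.COLOR_BGR2GRAY)
g=cv2.createCLAHE(3,(2,2)).apply(g)
cv2.imwrite("pics/w1c.png",cv2.resize(g,None,fx=5.5,fy=5.5,interpolation=cv2.INTER_CUBIC))
# image of world axes
for v in ([1,0,0],[0,1,0]):
    e=[]
    for s in (0,.03):
        p=R.T@(np.array([.617,-.1164,.077])+s*np.array(v)-c); p=f["intrinsics"]@p/p[2]; e.append(p[:2])
    print(v,e)
```

```text
5 1 [61.9 61.9 61.9]
15 10 [61.8 62.9 63.4]
25 11 [62.2 63.8 64.6]
35 17 [63.8 64.8 65.4]
45 25 [65.1 66.2 66.9]
55 20 [66.6 67.6 68.5]
65 23 [67.8 68.8 70.1]
75 24 [69.1 70.3 70.9]
85 23 [70.6 71.5 72.1]
95 24 [72.1 73.  73.7]
105 61 [57.5 70.3 73.6]
115 29 [42.6 59.3 60.5]
125 36 [42.7 60.6 61.6]
135 43 [42.6 61.7 63.1]
145 48 [42.5 62.8 64.4]
155 51 [42.5 63.2 65.4]
165 43 [49.1 65.5 67.1]
175 38 [51.2 67.3 68.1]
185 40 [53.  68.2 69.7]
195 38 [54.  70.  71.3]
205 35 [61.7 71.3 72.4]
215 30 [71.4 72.7 73.5]
225 16 [71.  73.2 74. ]
235 3 [60.  60.4 60.8]
245 29 [59.9 61.1 61.9]
255 26 [61.2 62.1 63.5]
265 25 [62.8 63.4 64.2]
275 26 [64.  64.8 65.8]
285 26 [64.9 65.7 66.8]
295 19 [66.3 67.5 68.2]
305 28 [67.9 68.6 69.5]
315 26 [69.1 70.1 70.9]
325 24 [70.6 71.6 72.3]
335 28 [71.8 72.8 73.5]
345 22 [69.5 72.6 74.1]
355 1 [69.3 69.3 69.3]
[1, 0, 0] [array([317.93324066, 254.97733186]), array([340.52103806, 298.15806152])]
[0, 1, 0] [array([317.93324066, 254.97733186]), array([366.01138025, 232.24049479])]
```

View pics/w1c.png

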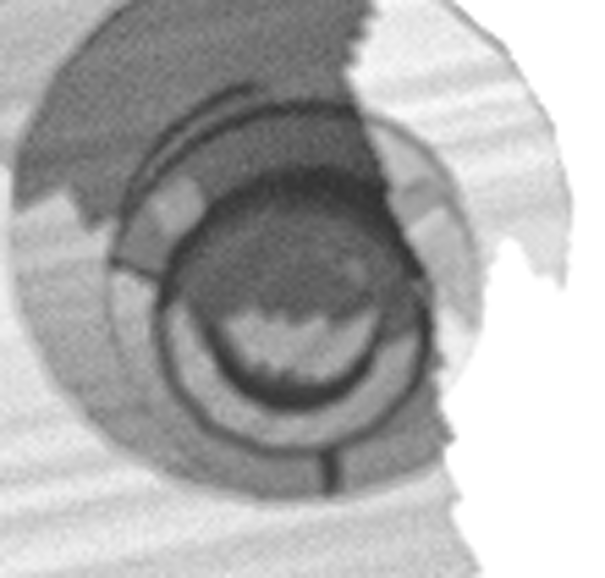

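The three ridge top ends are near 108°, 230° and 348° in world yaw, so neck x is about 109° mod 120. The best cap x yaw is then about 14° mod 120, and cap C's bar at 74.5° already fits one of those (either 25° or 85°, since the bar is ambiguous). Now to cap C.

```bash
cat >> h.py <<'E'
def Rd(y):
    y=np.radians(y); return np.array([[np.cos(y),np.sin(y),0],[np.sin(y),-np.cos(y),0],[0,0,-1]])
def rows(o,target,yaw,n,nrot=None):
    "table of per-row numbers for a straight world shift with a simultaneous turn"
    Rm=Ro.from_rotvec(o["orientation"]).as_matrix()
    y0=np.degrees(np.arctan2(Rm[1,0],Rm[0,0])); dy=(yaw-y0+180)%360-180
    nrot=nrot or n
    D=np.array(target)-o["tcp_pos"]; print("yaw",y0.round(1),"turn",round(dy,1),"world shift",D.round(4),"j7",o["joints"][6].round(2))
    for i in range(max(n,nrot)):
        y=y0+dy*min(i,nrot)/nrot
        print((Rd(y).T@D/n/0.12).round(3) if i<n else 0,"tw",round(-dy/nrot/120,4) if i<nrot else 0)
E
python3 - <<'E'
from h import *
from bench import r
rows(r.get_obs(),[.445,.0915,.34],-15.5,10,10)
E
```

```text
yaw 63.4 turn -78.9 world shift [-0.172   0.2112  0.011 ] j7 1.35
[ 0.093 -0.207 -0.009] tw 0.0657
[ 0.064 -0.218 -0.009] tw 0.0657
[ 0.033 -0.225 -0.009] tw 0.0657
[ 0.002 -0.227 -0.009] tw 0.0657
[-0.029 -0.225 -0.009] tw 0.0657
[-0.06  -0.219 -0.009] tw 0.0657
[-0.089 -0.209 -0.009] tw 0.0657
[-0.117 -0.195 -0.009] tw 0.0657
[-0.143 -0.177 -0.009] tw 0.0657
[-0.165 -0.155 -0.009] tw 0.0657
```

Emit:
apply_moves(dp=[[0.093, -0.207, -0.009], [0.064, -0.218, -0.009], [0.033, -0.225, -0.009], [0.002, -0.227, -0.009], [-0.029, -0.225, -0.009], [-0.06, -0.219, -0.009], [-0.089, -0.209, -0.009], [-0.117, -0.195, -0.009], [-0.143, -0.177, -0.009], [-0.165, -0.155, -0.009], [0, 0, 0], [0, 0, 0]], twist=[[0, 0, 0.066], [0, 0, 0.066], [0, 0, 0.066], [0, 0, 0.066], [0, 0, 0.066], [0, 0, 0.066], [0, 0, 0.066], [0, 0, 0.066], [0, 0, 0.066], [0, 0, 0.066], [0, 0, 0], [0, 0, 0]], jaw=[0, 0, 0, 0, 0, 0, 0, 0, 0, 0, 0, 0])

```text
clock: 3.4
tcp_pos: [0.4449, 0.1149, 0.3537]
orientation: [-3.088, 0.484, -0.026]
contact_force: [-0.5, 0.1, -0.3]
grip_width: 0.0854
```

```bash
cat >> h.py <<'E'
def wristP(f,o,win=(40,600,20,440)):
    Rm=Ro.from_rotvec(o["orientation"]).as_matrix();H=f["hand_eye"]
    R=(Rm@H[:3,:3]);c=Rm@H[:3,3]+o["tcp_pos"]
    return pts(f,*win)@R.T+c
def barfit(P,xy,zlo,zhi,rad=.032):
    q=P[(P[:,2]>zlo)&(P[:,2]<zhi)&(np.linalg.norm(P[:,:2]-xy,axis=1)<rad)]
    w,V=np.linalg.eigh(np.cov(q[:,:2].T)); d=V[:,1]
    print(len(q),"mean",q.mean(0).round(4),"rect",cv2.minAreaRect((q[:,:2]*1000).astype(np.float32)),"pca",(np.degrees(np.arctan2(d[1],d[0]))%180).round(1))
E
python3 - <<'E'
from h import *
from bench import r
o=r.get_obs(); f=r.grab_frame("wrist"); cv2.imwrite("pics/w2.png",f["color"][:,:,::-1])
P=wristP(f,o); barfit(P,[.445,.0915],.053,.07); 
q=P[(P[:,2]>.034)&(np.linalg.norm(P[:,:2]-[.445,.0915],axis=1)<.04)&(P[:,2]<.07)]
print(cv2.minEnclosingCircle((q[:,:2]*1000).astype(np.float32)))
rows(o,[.445,.0915,.217],-15.5,3)
E
```

```text
1250 mean [0.4464 0.0941 0.0601] rect ((446.03118896484375, 92.45974731445312), (45.18134689331055, 13.998108863830566), 74.71983337402344) pca 74.6
((445.9666748046875, 92.27208709716797), 25.973962783813477)
yaw -17.8 turn 2.3 world shift [ 1.000e-04 -2.340e-02 -1.367e-01] j7 -0.53
[0.02  0.062 0.38 ] tw -0.0065
[0.019 0.062 0.38 ] tw -0.0065
[0.018 0.062 0.38 ] tw -0.0065
```

View pics/w2.png

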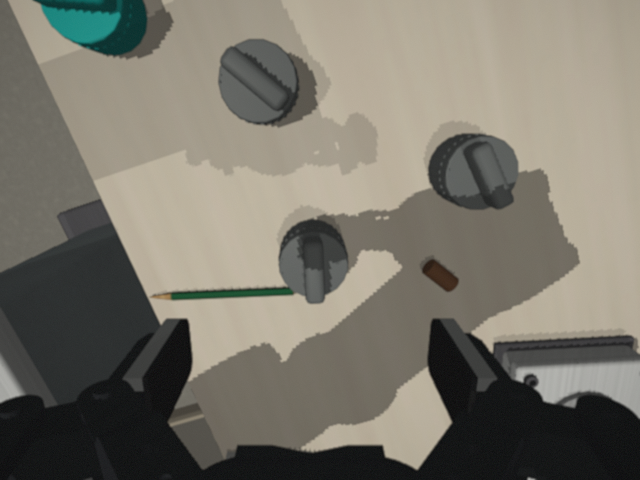

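Wrist view: grey cap C is at (313,262), with B at (258,82) and A at (474,170). C measures (0.4455, 0.092) with bar 74.6°. I correct xy, yaw and tilt, then go down.

Run:
```python
from h import *
from bench import r
plan(r.get_obs(),[.4455,.0922,.30],-15.5)
```

```text
yaw now -17.88 tilt 1.32 tool dp/0.12 [0.0553 0.1863 0.4443] dist 0.0582
twist total/120 [-0.0086 -0.0069 -0.0198] deg [-1.03 -0.83 -2.37]
dp in target frame/0.12 [0.0541 0.1805 0.4468]
```

Emit:
apply_moves(dp=[[0.028, 0.09, 0.2], [0.026, 0.09, 0.2], [0, 0, 0], [0, 0, 0]], twist=[[-0.0043, -0.0035, -0.01], [-0.0043, -0.0035, -0.01], [0, 0, 0], [0, 0, 0]], jaw=[0, 0, 0, 0])

```text
clock: 3.85
tcp_pos: [0.4485, 0.0913, 0.3071]
orientation: [-3.11, 0.416, -0.008]
contact_force: [1.1, 0.0, -0.7]
grip_width: 0.0853
```

Run:
```python
from h import *
from bench import r
o=r.get_obs();print(o["qvel"].round(3));plan(o,[.4455,.0922,.217],-15.5)
```

```text
[ 0.016  0.013  0.008  0.007 -0.002 -0.     0.021]
yaw now -15.23 tilt 0.35 tool dp/0.12 [-0.0292  0.0025  0.7504] dist 0.0901
twist total/120 [-0.002  -0.002   0.0022] deg [-0.24 -0.24  0.27]
dp in target frame/0.12 [-2.600e-02 -5.000e-04  7.505e-01]
```

Emit:
apply_moves(dp=[[-0.015, 0, 0.2], [-0.011, 0, 0.25], [0, 0, 0.2], [0, 0, 0.07], [0, 0, 0], [0, 0, 0]], twist=[[-0.002, -0.002, 0.002], [0, 0, 0], [0, 0, 0], [0, 0, 0], [0, 0, 0], [0, 0, 0]], jaw=[0, 0, 0, 0, 0, 0])

```text
clock: 4.45
tcp_pos: [0.4515, 0.0944, 0.2251]
orientation: [-3.104, 0.423, -0.018]
contact_force: [-0.4, 0.5, 0.1]
grip_width: 0.0854
```

Run:
```python
from h import *
from bench import r
o=r.get_obs();plan(o,[.4455,.0922,.217],-15.5)
```

```text
yaw now -15.52 tilt 0.84 tool dp/0.12 [-0.0441  0.0314  0.067 ] dist 0.0103
twist total/120 [-0.005  -0.0048 -0.0002] deg [-0.61 -0.58 -0.02]
dp in target frame/0.12 [-0.0435  0.0307  0.0678]
```

Emit:
apply_moves(dp=[[-0.022, 0.015, 0.034], [-0.022, 0.015, 0.034], [0, 0, 0], [0, 0, 0]], twist=[[-0.0025, -0.0025, 0], [-0.0025, -0.0025, 0], [0, 0, 0], [0, 0, 0]], jaw=[0, 0, 0, 0])

```text
clock: 4.85
tcp_pos: [0.4462, 0.0927, 0.2192]
orientation: [-3.11, 0.423, -0.005]
contact_force: [-0.2, 0.6, -0.2]
grip_width: 0.0851
```

Run:
```python
from h import *
from bench import r
o=r.get_obs();plan(o,[.4455,.0922,.217],-15.5)
```

```text
yaw now -15.5 tilt 0.23 tool dp/0.12 [-0.0046  0.0058  0.0182] dist 0.0024
twist total/120 [-0.0014 -0.0012  0.    ] deg [-0.17 -0.15  0.  ]
dp in target frame/0.12 [-0.0046  0.0057  0.0183]
```

Close to target; now grip.

Emit:
apply_moves(dp=[[-0.004, 0.005, 0.014], [0, 0, 0], [0, 0, 0], [0, 0, 0], [0, 0, 0], [0, 0, 0], [0, 0, 0], [0, 0, 0]], twist=[[0, 0, 0], [0, 0, 0], [0, 0, 0], [0, 0, 0], [0, 0, 0], [0, 0, 0], [0, 0, 0], [0, 0, 0]], jaw=[150, 255, 255, 255, 255, 255, 255, 255], grip_force=80)

```text
clock: 5.65
tcp_pos: [0.4457, 0.0923, 0.2178]
orientation: [-3.11, 0.423, -0.005]
contact_force: [-0.7, 0.4, 0.4]
grip_width: 0.012
```

Run:
```python
from h import *
from bench import r
o=r.get_obs();plan(o,[.4455,.0922,.330],-15.5); print(o["contact_force"],o["moment"])
```

```text
yaw now -15.51 tilt 0.26 tool dp/0.12 [ 0.0015 -0.0023 -0.935 ] dist 0.1122
twist total/120 [-0.0017 -0.0014 -0.    ] deg [-0.2  -0.16 -0.01]
dp in target frame/0.12 [-0.0011  0.001  -0.935 ]
[-0.67566646  0.40769178  0.43326446] [-0.01554585  0.04314595 -0.00789009]
```

Emit:
apply_moves(dp=[[0, 0, -0.15], [0, 0, -0.25], [0, 0, -0.25], [0, 0, -0.25], [0, 0, -0.03], [0, 0, 0]], twist=[[0, 0, 0], [0, 0, 0], [0, 0, 0], [0, 0, 0], [0, 0, 0], [0, 0, 0]], jaw=[255, 255, 255, 255, 255, 255])

```text
clock: 6.25
tcp_pos: [0.4445, 0.0917, 0.3316]
orientation: [-3.112, 0.424, 0.0]
contact_force: [-0.5, -0.3, -0.6]
grip_width: 0.012
```

Run:
```python
from h import *
from bench import r
o=r.get_obs();plan(o,[.617,-.1164,.330],-15.5); print(o["contact_force"],o["moment"],o["grip_width"])
```

```text
yaw now -15.52 tilt 0.03 tool dp/0.12 [1.8493 1.2864 0.0122] dist 0.2703
twist total/120 [-0.0002  0.     -0.0002] deg [-0.03  0.   -0.02]
dp in target frame/0.12 [1.8488 1.2871 0.013 ]
[-0.52070336 -0.28159659 -0.55148187] [-0.01787929 -0.02025286 -0.01450039] 0.011992016824654159
```

Emit:
apply_moves(dp=[[0.12, 0.085, 0], [0.27, 0.19, 0], [0.27, 0.19, 0], [0.27, 0.19, 0], [0.27, 0.19, 0], [0.27, 0.19, 0.005], [0.24, 0.16, 0.005], [0.12, 0.08, 0], [0, 0, 0], [0, 0, 0]], twist=[[0, 0, 0], [0, 0, 0], [0, 0, 0], [0, 0, 0], [0, 0, 0], [0, 0, 0], [0, 0, 0], [0, 0, 0], [0, 0, 0], [0, 0, 0]], jaw=[255, 255, 255, 255, 255, 255, 255, 255, 255, 255])

```text
clock: 7.25
tcp_pos: [0.6176, -0.1196, 0.3104]
orientation: [3.111, -0.413, -0.037]
contact_force: [-0.1, 1.4, -1.6]
grip_width: 0.0124
```

Run:
```python
from h import *
from bench import r
o=r.get_obs();plan(o,[.617,-.1164,.315],-15.5); print(o["contact_force"],o["moment"],o["grip_width"])
f=r.grab_frame("wrist"); cv2.imwrite("pics/w3.png",f["color"][:,:,::-1])
P=wristP(f,o,(100,540,50,460)); c=o["tcp_pos"][:2]
barfit(P,c,o["tcp_pos"][2]-.2178+.046,o["tcp_pos"][2]-.2178+.07)
q=P[(P[:,2]>.095)&(P[:,2]<.16)&(np.linalg.norm(P[:,:2]-c,axis=1)<.03)]
print(cv2.minEnclosingCircle((q[:,:2]*1000).astype(np.float32)))
```

```text
yaw now -15.12 tilt 1.36 tool dp/0.12 [-0.0131 -0.0244 -0.0384] dist 0.0057
twist total/120 [0.003  0.0109 0.0032] deg [0.36 1.31 0.38]
dp in target frame/0.12 [-0.0124 -0.0246 -0.0385]
[-0.05369831  1.3561686  -1.64822602] [ 0.04764286 -0.02886569 -0.02064851] 0.012395650926748613
6733 mean [ 0.6159 -0.1147  0.1526] rect ((614.2962036132812, -119.87841796875), (39.210052490234375, 37.954010009765625), 31.971288681030273) pca 75.2
((614.32568359375, -117.76788330078125), 26.261051177978516)
```

View pics/w3.png

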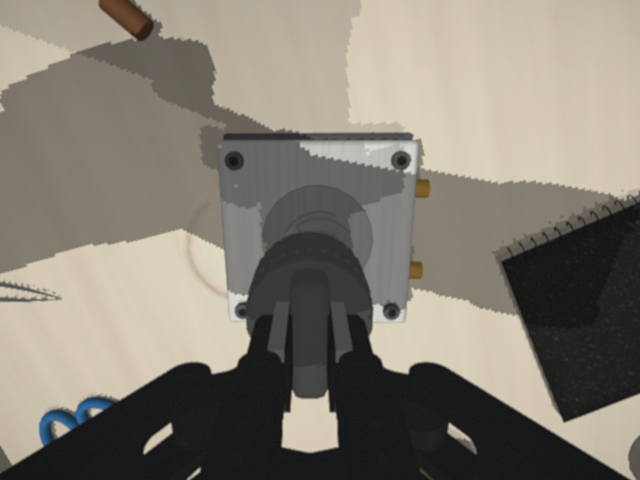

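The cap is held straight over the neck, with the flange visible at (317,235). I correct tilt and xy, then lower.

Emit:
apply_moves(dp=[[-0.006, -0.012, 0], [-0.006, -0.012, 0], [0, 0, 0], [0, 0, 0]], twist=[[0.0015, 0.0055, 0.0016], [0.0015, 0.0055, 0.0016], [0, 0, 0], [0, 0, 0]], jaw=[255, 255, 255, 255])

```text
clock: 7.7
tcp_pos: [0.6152, -0.112, 0.3095]
orientation: [-3.111, 0.417, 0.001]
contact_force: [0.2, -0.1, -0.6]
grip_width: 0.0124
```

Run:
```python
from h import *
from bench import r
o=r.get_obs();plan(o,[.617,-.1164,.297],-15.5); print(o["contact_force"],o["moment"],o["grip_width"])
f=r.grab_frame("wrist")
P=wristP(f,o,(100,540,50,460)); c=o["tcp_pos"][:2]
q=P[(P[:,2]>.09)&(P[:,2]<.145)&(np.linalg.norm(P[:,:2]-c,axis=1)<.03)]
print(cv2.minEnclosingCircle((q[:,:2]*1000).astype(np.float32)))
q=P[(P[:,2]>.0405)&(P[:,2]<.05)]; q=q[np.linalg.norm(q[:,:2]-[.616,-.117],axis=1)<.045]
print(len(q),cv2.minEnclosingCircle((q[:,:2]*1000).astype(np.float32)))
```

```text
yaw now -15.26 tilt 0.16 tool dp/0.12 [0.0241 0.0316 0.1042] dist 0.0134
twist total/120 [-0.0013  0.0004  0.002 ] deg [-0.16  0.04  0.24]
dp in target frame/0.12 [0.0241 0.0312 0.1043]
[ 0.15495395 -0.09091695 -0.61088208] [-0.01360069  0.00263573  0.04906395] 0.012379185586980495
((615.794921875, -110.61470031738281), 26.632843017578125)
3198 ((617.4290161132812, -116.05362701416016), 33.83243942260742)
```

Emit:
apply_moves(dp=[[0.012, 0.016, 0.03], [0.012, 0.016, 0.03], [0, 0, 0], [0, 0, 0], [0, 0, 0]], twist=[[-0.001, 0, 0.001], [0, 0, 0.001], [0, 0, 0], [0, 0, 0], [0, 0, 0]], jaw=[255, 255, 255, 255, 255])

```text
clock: 8.25
tcp_pos: [0.6173, -0.1168, 0.302]
orientation: [-3.112, 0.424, 0.0]
contact_force: [-0.0, -0.4, -1.1]
grip_width: 0.0125
```

Run:
```python
from h import *
from bench import r
o=r.get_obs();plan(o,[.617,-.1164,.290],-15.5); print(o["contact_force"],o["moment"],o["grip_width"])
```

```text
yaw now -15.51 tilt 0.04 tool dp/0.12 [-0.0033 -0.0026  0.0996] dist 0.012
twist total/120 [-0.0003  0.0001 -0.0001] deg [-0.03  0.01 -0.01]
dp in target frame/0.12 [-0.0033 -0.0027  0.0996]
[-0.03706801 -0.4027507  -1.10074329] [0.00266539 0.00091652 0.01571446] 0.01247245678701776
```

Emit:
apply_moves(dp=[[-0.003, -0.002, 0.03], [0, 0, 0.03], [0, 0, 0.03], [0, 0, 0.025], [0, 0, 0.025], [0, 0, 0]], twist=[[0, 0, 0], [0, 0, 0], [0, 0, 0], [0, 0, 0], [0, 0, 0], [0, 0, 0]], jaw=[255, 255, 255, 255, 255, 255])

```text
clock: 8.85
tcp_pos: [0.6169, -0.1164, 0.2834]
orientation: [-3.112, 0.424, 0.001]
contact_force: [0.8, 0.3, -1.0]
grip_width: 0.0119
```

Run:
```python
from h import *
from bench import r
o=r.get_obs();plan(o,[.617,-.1164,.2718],-15.5); print(o["tcp_pos"],o["contact_force"],o["moment"],o["grip_width"])
```

```text
yaw now -15.52 tilt 0.05 tool dp/0.12 [ 0.001  -0.0002  0.0964] dist 0.0116
twist total/120 [-0.0003  0.0004 -0.0001] deg [-0.03  0.04 -0.02]
dp in target frame/0.12 [ 0.001  -0.0003  0.0964]
[ 0.61688179 -0.11639879  0.28337154] [ 0.84649685  0.25176909 -0.9876071 ] [ 0.01211446  0.0257521  -0.03259137] 0.011907372792392845
```

Emit:
apply_moves(dp=[[0, 0, 0.02], [0, 0, 0.02], [0, 0, 0.02], [0, 0, 0.02], [0, 0, 0.02], [0, 0, 0.02]], twist=[[0, 0, 0], [0, 0, 0], [0, 0, 0], [0, 0, 0], [0, 0, 0], [0, 0, 0]], jaw=[255, 255, 255, 255, 255, 255])

```text
clock: 9.45
tcp_pos: [0.6173, -0.1181, 0.2798]
orientation: [-3.104, 0.426, -0.001]
contact_force: [-7.4, 3.0, 18.5]
grip_width: 0.0123
```

Run:
```python
from h import *
from bench import r
o=r.get_obs();plan(o,[.617,-.1164,.2718],-15.5); print(o["tcp_pos"],o["contact_force"],o["moment"],o["grip_width"])
f=r.grab_frame("wrist"); cv2.imwrite("pics/w4.png",f["color"][:,:,::-1])
```

```text
yaw now -15.64 tilt 0.48 tool dp/0.12 [-0.0063 -0.0128  0.067 ] dist 0.0082
twist total/120 [-0.004   0.0004 -0.0012] deg [-0.48  0.04 -0.14]
dp in target frame/0.12 [-0.0064 -0.0134  0.0669]
[ 0.61730581 -0.11814908  0.27982555] [-7.37819327  2.96251323 18.54783032] [ 0.6187659   1.97272635 -0.06552959] 0.012341408985107702
```

View pics/w4.png

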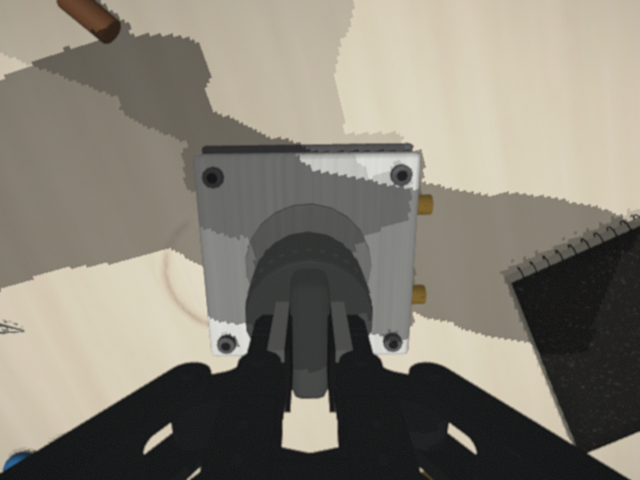

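The cap stopped about 18 mm above the seat. That matches the flipped orientation (85° resting on the ridge: 10 mm + 60° × 7.5 mm/rad), so it is not the small cap. I turn it clockwise, following the sink and watching the torque.

Emit:
apply_moves(dp=[[-0.006, -0.01, -0.01], [0, 0, 0.004], [0, 0, 0.01], [0, 0, 0.01], [0, 0, 0.01]], twist=[[-0.004, 0, 0], [0, 0, 0.06], [0, 0, 0.06], [0, 0, 0.06], [0, 0, 0.06]], jaw=[255, 255, 255, 255, 255])

```text
clock: 10.0
tcp_pos: [0.6173, -0.1167, 0.2786]
orientation: [-2.896, 1.212, -0.003]
contact_force: [0.1, -0.2, -1.6]
grip_width: 0.0122
```

```bash
cat > s.py <<'E'
from h import *
from bench import r
import sys
a=[float(x) for x in sys.argv[1:5]]
o=r.get_obs();plan(o,a[:3],a[3]); print(o["tcp_pos"].round(4),"F",o["contact_force"].round(1),"M",o["moment"].round(2),"w",o["grip_width"].round(4),"j7",o["joints"][6].round(2),o["clock"])
E
python3 s.py .617 -.1164 .2718 -40
```

```text
yaw now -45.43 tilt 0.19 tool dp/0.12 [-0.0034  0.0004  0.0564] dist 0.0068
twist total/120 [-0.0015 -0.0005 -0.0453] deg [-0.17 -0.06 -5.43]
dp in target frame/0.12 [-0.0034 -0.0001  0.0564]Traceback (most recent call last):
  File "s.py", line 5, in <module>
    o=r.get_obs();plan(o,a[:3],a[3]); print(o["tcp_pos"].round(4),"F",o["contact_force"].round(1),"M",o["moment"].round(2),"w",o["grip_width"].round(4),"j7",o["joints"][6].round(2),o["clock"])
                                                                                                                               ^^^^^^^^^^^^^^^^^^^^^
AttributeError: 'float' object has no attribute 'round'
```

Emit:
apply_moves(dp=[[0, 0, 0.015], [0, 0, 0.015], [0, 0, 0.015], [0, 0, 0.015]], twist=[[0, 0, 0.05], [0, 0, 0.05], [0, 0, 0.05], [0, 0, 0.05]], jaw=[255, 255, 255, 255])

```text
clock: 10.4
tcp_pos: [0.618, -0.1167, 0.273]
orientation: [-2.564, 1.809, -0.005]
contact_force: [-4.9, 1.5, 11.8]
grip_width: 0.0118
```

```bash
sed -i 's/o\["grip_width"\].round(4)/round(o["grip_width"],4)/' s.py
python3 s.py .617 -.1164 .2718 -75
```

```text
yaw now -70.42 tilt 0.26 tool dp/0.12 [-0.0053  0.007   0.0104] dist 0.0016
twist total/120 [-0.0022 -0.0002  0.0382] deg [-0.26 -0.03  4.58]
dp in target frame/0.12 [-0.0047  0.0073  0.0104]
[ 0.618  -0.1167  0.273 ] F [-4.9  1.5 11.8] M [0.17 1.38 0.06] w 0.0118 j7 -0.6 10.4
```

Sinking along the thread as expected (rim about 11 mm above the seat at ~30°). Continuing clockwise to test for the jam.

Emit:
apply_moves(dp=[[-0.005, 0.006, 0.002], [0, 0, 0.006], [0, 0, 0.008], [0, 0, 0.008], [0, 0, 0.006]], twist=[[-0.002, 0, 0.03], [0, 0, 0.05], [0, 0, 0.05], [0, 0, 0.05], [0, 0, 0.05]], jaw=[255, 255, 255, 255, 255])

```text
clock: 10.9
tcp_pos: [0.6179, -0.1158, 0.2722]
orientation: [2.052, -2.377, 0.002]
contact_force: [-10.9, -5.1, 17.5]
grip_width: 0.0121
```

```bash
python3 s.py .617 -.1164 .2718 -98
```

```text
yaw now -98.41 tilt 0.12 tool dp/0.12 [0.006  0.007  0.0033] dist 0.0012
twist total/120 [-0.0001 -0.001  -0.0034] deg [-0.01 -0.12 -0.41]
dp in target frame/0.12 [0.0059 0.007  0.0033]
[ 0.6179 -0.1158  0.2722] F [-10.9  -5.1  17.5] M [-1.59  3.71  2.12] w 0.0121 j7 -1.01 10.9
```

Emit:
apply_moves(dp=[[0.005, 0.006, -0.004], [0, 0, -0.006], [0, 0, -0.006], [0, 0, 0]], twist=[[0, 0, -0.05], [0, 0, -0.05], [0, 0, -0.05], [0, 0, 0]], jaw=[255, 255, 255, 255])

```text
clock: 11.3
tcp_pos: [0.6184, -0.1159, 0.2767]
orientation: [2.41, -2.011, 0.007]
contact_force: [-1.0, 0.1, -0.3]
grip_width: 0.012
```

```bash
python3 s.py .617 -.1164 .2718 -80
```

```text
yaw now -79.69 tilt 0.29 tool dp/0.12 [0.0017 0.0119 0.0408] dist 0.0051
twist total/120 [-0.0006 -0.0024  0.0026] deg [-0.07 -0.28  0.31]
dp in target frame/0.12 [0.002  0.0118 0.0409]
[ 0.6184 -0.1159  0.2767] F [-1.   0.1 -0.3] M [0.01 0.01 0.02] w 0.012 j7 -0.74 11.3
```

Emit:
apply_moves(dp=[[0, 0, 0.003], [0, 0, 0.003], [0, 0, 0.003]], twist=[[0, 0, 0.04], [0, 0, 0.04], [0, 0, 0.04]], jaw=[255, 255, 255])

```text
clock: 11.6
tcp_pos: [0.6178, -0.1163, 0.2758]
orientation: [2.122, -2.314, 0.005]
contact_force: [-3.5, 0.2, 7.1]
grip_width: 0.012
```

```bash
python3 s.py .617 -.1164 .2718 -90
```

```text
yaw now -94.97 tilt 0.22 tool dp/0.12 [0.0013 0.0065 0.0334] dist 0.0041
twist total/120 [-0.0004 -0.0018 -0.0414] deg [-0.04 -0.22 -4.97]
dp in target frame/0.12 [0.0009 0.0065 0.0334]
[ 0.6178 -0.1163  0.2758] F [-3.5  0.2  7.1] M [0.18 0.93 1.16] w 0.012 j7 -0.96 11.6
```

Torque of 1.2 to 2.1 N m with no sinking: C jams, so it is a wrong cap. I back it off, lift it, and return it to its spot.

Emit:
apply_moves(dp=[[0, 0, -0.01], [0, 0, -0.01], [0, 0, -0.05], [0, 0, -0.15], [0, 0, -0.2], [0, 0, -0.1], [0, 0, 0]], twist=[[0, 0, -0.06], [0, 0, -0.06], [0, 0, 0], [0, 0, 0], [0, 0, 0], [0, 0, 0], [0, 0, 0]], jaw=[255, 255, 255, 255, 255, 255, 255])

```text
clock: 12.3
tcp_pos: [0.6181, -0.1155, 0.3422]
orientation: [2.375, -2.049, 0.005]
contact_force: [0.9, -0.1, -0.4]
grip_width: 0.0118
```

```bash
python3 s.py .4455 .0922 .32 -80; python3 -c "
from h import *
from bench import r
rows(r.get_obs(),[.4455,.0922,.32],-15.5,8,8)"
```

```text
yaw now -81.57 tilt 0.33 tool dp/0.12 [-1.9243  1.1691  0.1761] dist 0.271
twist total/120 [ 0.0006 -0.0027 -0.0131] deg [ 0.08 -0.32 -1.57]
dp in target frame/0.12 [-1.9547  1.1161  0.1853]
[ 0.6181 -0.1155  0.3422] F [ 0.9 -0.1 -0.4] M [-0.01 -0.03  0.02] w 0.0118 j7 -0.82 12.3
yaw -81.6 turn 66.1 world shift [-0.1726  0.2077 -0.0222] j7 -0.82
[-0.24   0.146  0.023] tw -0.0688
[-0.259  0.11   0.023] tw -0.0688
[-0.272  0.072  0.023] tw -0.0688
[-0.28   0.032  0.023] tw -0.0688
[-0.281 -0.009  0.023] tw -0.0688
[-0.277 -0.049  0.023] tw -0.0688
[-0.267 -0.088  0.023] tw -0.0688
[-0.252 -0.126  0.023] tw -0.0688
```

Emit:
apply_moves(dp=[[-0.12, 0.07, 0], [-0.26, 0.16, 0.02], [-0.26, 0.16, 0.02], [-0.26, 0.16, 0.02], [-0.26, 0.16, 0.03], [-0.26, 0.16, 0.03], [-0.25, 0.15, 0.02], [-0.12, 0.07, 0], [0, 0, 0], [0, 0, 0]], twist=[[0, 0, 0], [0, 0, 0], [0, 0, 0], [0, 0, 0], [0, 0, 0], [0, 0, 0], [0, 0, 0], [0, 0, 0], [0, 0, 0], [0, 0, 0]], jaw=[255, 255, 255, 255, 255, 255, 255, 255, 255, 255])

```text
clock: 13.3
tcp_pos: [0.4506, 0.085, 0.3206]
orientation: [2.357, -2.065, 0.005]
contact_force: [1.2, -1.4, -1.0]
grip_width: 0.012
```

```bash
python3 s.py .4455 .0922 .225 -81
```

```text
yaw now -82.44 tilt 0.47 tool dp/0.12 [-0.0712  0.0316  0.7966] dist 0.0961
twist total/120 [ 0.0017 -0.0036 -0.012 ] deg [ 0.2  -0.43 -1.44]
dp in target frame/0.12 [-0.066   0.0327  0.797 ]
[0.4506 0.085  0.3206] F [ 1.2 -1.4 -1. ] M [0.03 0.   0.  ] w 0.012 j7 -1.22 13.3
```

Emit:
apply_moves(dp=[[-0.02, 0.01, 0.15], [-0.02, 0.01, 0.25], [0, 0, 0.22], [0, 0, 0.1], [0, 0, 0.02], [0, 0, 0]], twist=[[0.0017, -0.0036, 0], [0, 0, 0], [0, 0, 0], [0, 0, 0], [0, 0, 0], [0, 0, 0]], jaw=[255, 255, 255, 255, 255, 255])

```text
clock: 13.9
tcp_pos: [0.453, 0.0842, 0.23]
orientation: [-2.348, 2.081, -0.01]
contact_force: [0.9, 0.1, -0.5]
grip_width: 0.0121
```

```bash
python3 s.py .4455 .0922 .2185 -81
```

```text
yaw now -83.11 tilt 0.43 tool dp/0.12 [-0.0737  0.0552  0.095 ] dist 0.0159
twist total/120 [-0.0035 -0.0009 -0.0176] deg [-0.42 -0.1  -2.11]
dp in target frame/0.12 [-0.0755  0.0517  0.0955]
[0.453  0.0842 0.23  ] F [ 0.9  0.1 -0.5] M [-0.01 -0.02 -0.03] w 0.0121 j7 -1.05 13.9
```

Emit:
apply_moves(dp=[[0, 0, 0.05], [0, 0, 0.035], [0, 0, 0.015], [0, 0, 0.01], [0, 0, 0]], twist=[[-0.0035, -0.001, 0], [0, 0, 0], [0, 0, 0], [0, 0, 0], [0, 0, 0]], jaw=[255, 255, 255, 255, 255])

```text
clock: 14.4
tcp_pos: [0.4549, 0.0835, 0.218]
orientation: [-2.346, 2.083, -0.002]
contact_force: [-1.0, 0.2, 0.1]
grip_width: 0.0121
```

```bash
python3 s.py .4455 .0922 .2185 -81
```

```text
yaw now -83.21 tilt 0.24 tool dp/0.12 [-0.0812  0.0693 -0.004 ] dist 0.0128
twist total/120 [-0.0018  0.0008 -0.0185] deg [-0.22  0.09 -2.22]
dp in target frame/0.12 [-0.0838  0.0661 -0.0039]
[0.4549 0.0835 0.218 ] F [-1.   0.2  0.1] M [-0.14  0.16  0.01] w 0.0121 j7 -1.03 14.4
```

Emit:
apply_moves(dp=[[0, 0, 0], [0, 0, 0], [0, 0, 0], [0, 0, 0], [0, 0, -0.1], [0, 0, -0.25], [0, 0, -0.3], [0, 0, -0.15], [0, 0, 0]], twist=[[0, 0, 0], [0, 0, 0], [0, 0, 0], [0, 0, 0], [0, 0, 0], [0, 0, 0], [0, 0, 0], [0, 0, 0], [0, 0, 0]], jaw=[100, 0, 0, 0, 0, 0, 0, 0, 0])

```text
clock: 15.3
tcp_pos: [0.4545, 0.0834, 0.317]
orientation: [-2.347, 2.084, -0.002]
contact_force: [0.1, 1.2, 0.1]
grip_width: 0.0855
```

```bash
python3 -c "
from h import *
from bench import r
o=r.get_obs();f=r.grab_frame('wrist'); cv2.imwrite('pics/w5.png',f['color'][:,:,::-1]); print(o['tcp_pos'],o['grip_width'])
rows(o,[.576,.119,.31],11,10,11)
P=wristP(f,o);barfit(P,[.455,.084],.053,.08)
f=r.grab_frame('top')
P=world(f,pts(f,280,340,180,300));barfit(P,[.576,.119],.053,.08)
"
```

```text
[0.45454539 0.08340938 0.31703168] 0.08554979050091564
yaw -83.2 turn 94.2 world shift [ 0.1215  0.0356 -0.007 ] j7 -1.21
[-0.018 -0.104  0.006] tw -0.0714
[-0.002 -0.105  0.006] tw -0.0714
[ 0.014 -0.105  0.006] tw -0.0714
[ 0.029 -0.101  0.006] tw -0.0714
[ 0.044 -0.096  0.006] tw -0.0714
[ 0.058 -0.088  0.006] tw -0.0714
[ 0.07  -0.079  0.006] tw -0.0714
[ 0.081 -0.067  0.006] tw -0.0714
[ 0.09  -0.054  0.006] tw -0.0714
[ 0.097 -0.04   0.006] tw -0.0714
0 tw -0.0714
1735 mean [0.458  0.0825 0.0601] rect ((456.7158508300781, 82.34414672851562), (45.59071350097656, 14.01126766204834), 5.7980451583862305) pca 5.6
0 mean [nan nan nan] rect ((0.0, 0.0), (0.0, 0.0), 0.0) pca nan
  avg = a.mean(axis, **keepdims_kw)
  ret = um.true_divide(
h.py:36: RuntimeWarning: Degrees of freedom <= 0 for slice
  w,V=np.linalg.eigh(np.cov(q[:,:2].T)); d=V[:,1]
  c *= np.true_divide(1, fact)
  c *= np.true_divide(1, fact)
h.py:37: RuntimeWarning: Mean of empty slice.
  print(len(q),"mean",q.mean(0).round(4),"rect",cv2.minAreaRect((q[:,:2]*1000).astype(np.float32)),"pca",(np.degrees(np.arctan2(d[1],d[0]))%180).round(1))
```

View pics/w5.png

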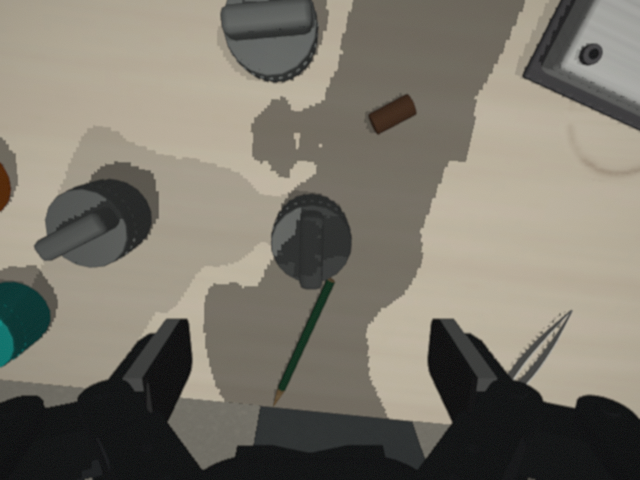

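Wrist view: C stands upright at (311,240). Next is A.

Emit:
apply_moves(dp=[[-0.018, -0.104, 0], [-0.002, -0.105, 0], [0.014, -0.105, 0], [0.029, -0.1, 0], [0.044, -0.096, 0], [0.058, -0.088, 0], [0.07, -0.079, 0], [0.08, -0.067, 0], [0.09, -0.054, 0], [0.09, -0.035, 0], [0, 0, 0], [0, 0, 0], [0, 0, 0]], twist=[[0, 0, -0.07], [0, 0, -0.07], [0, 0, -0.07], [0, 0, -0.07], [0, 0, -0.07], [0, 0, -0.07], [0, 0, -0.07], [0, 0, -0.07], [0, 0, -0.07], [0, 0, -0.07], [0, 0, -0.07], [0, 0, 0], [0, 0, 0]], jaw=[0, 0, 0, 0, 0, 0, 0, 0, 0, 0, 0, 0, 0])

```text
clock: 16.7
tcp_pos: [0.5713, 0.1202, 0.2931]
orientation: [3.126, 0.308, -0.05]
contact_force: [-0.4, -0.1, -0.4]
grip_width: 0.0851
```

```bash
python3 -c "
from h import *
from bench import r
o=r.get_obs();f=r.grab_frame('wrist'); 
P=wristP(f,o);barfit(P,[.576,.119],.053,.08)
q=P[(P[:,2]>.034)&(np.linalg.norm(P[:,:2]-[.576,.119],axis=1)<.04)&(P[:,2]<.07)]
print(cv2.minEnclosingCircle((q[:,:2]*1000).astype(np.float32)))
f=r.grab_frame('top')
";python3 s.py .576 .119 .28 10
```

```text
2094 mean [0.5766 0.1217 0.0602] rect ((577.0088500976562, 120.13459777832031), (13.95301342010498, 45.50325012207031), 10.848909378051758) pca 101.1
((577.1150512695312, 119.94408416748047), 25.908864974975586)
yaw now 11.3 tilt 1.81 tool dp/0.12 [0.0406 0.0179 0.1109] dist 0.0143
twist total/120 [-0.001   0.015   0.0108] deg [-0.12  1.8   1.29]
dp in target frame/0.12 [0.0375 0.0167 0.1122]
[0.5712 0.1202 0.2935] F [-0.4 -0.1 -0.2] M [-0.05 -0.05  0.  ] w 0.0855 j7 0.18 16.8
```

Cap A is at (0.577, 0.120), bar 101°, so grip yaw 11°.

Emit:
apply_moves(dp=[[0.022, 0.007, 0.1], [0.022, 0.007, 0.15], [0, 0, 0.2], [0, 0, 0.1], [0, 0, 0], [0, 0, 0]], twist=[[0, 0.0075, 0.001], [0, 0.0075, 0.001], [0, 0, 0], [0, 0, 0], [0, 0, 0], [0, 0, 0]], jaw=[0, 0, 0, 0, 0, 0])

```text
clock: 17.4
tcp_pos: [0.5758, 0.1202, 0.2256]
orientation: [-3.126, -0.286, -0.003]
contact_force: [0.1, -0.2, 0.5]
grip_width: 0.0852
```

```bash
python3 s.py .577 .120 .217 11
```

```text
yaw now 10.47 tilt 0.16 tool dp/0.12 [0.0091 0.0038 0.0718] dist 0.0087
twist total/120 [-0.0011 -0.0009 -0.0044] deg [-0.13 -0.1  -0.53]
dp in target frame/0.12 [0.0092 0.0037 0.0718]
[0.5758 0.1202 0.2256] F [ 0.1 -0.2  0.5] M [ 0.01 -0.03  0.03] w 0.0852 j7 0.23 17.4
```

Emit:
apply_moves(dp=[[0.005, 0.002, 0.036], [0.005, 0.002, 0.032], [0, 0, 0], [0, 0, 0], [0, 0, 0], [0, 0, 0], [0, 0, 0], [0, 0, 0], [0, 0, 0]], twist=[[0, 0, -0.004], [0, 0, 0], [0, 0, 0], [0, 0, 0], [0, 0, 0], [0, 0, 0], [0, 0, 0], [0, 0, 0], [0, 0, 0]], jaw=[0, 0, 120, 255, 255, 255, 255, 255, 255], grip_force=80)

```text
clock: 18.3
tcp_pos: [0.5785, 0.1202, 0.2201]
orientation: [-3.124, -0.299, -0.011]
contact_force: [0.3, 0.4, -1.0]
grip_width: 0.0121
```

```bash
python3 s.py .577 .120 .33 11
```

```text
yaw now 10.94 tilt 0.44 tool dp/0.12 [-0.006  -0.0038 -0.9161] dist 0.1099
twist total/120 [-0.0015 -0.0034 -0.0005] deg [-0.18 -0.4  -0.06]
dp in target frame/0.12 [-0.0124 -0.001  -0.916 ]
[0.5785 0.1202 0.2201] F [ 0.3  0.4 -1. ] M [-0.04 -0.05 -0.  ] w 0.0121 j7 0.24 18.3
```

Emit:
apply_moves(dp=[[0, 0, -0.15], [0, 0, -0.25], [0, 0, -0.25], [0, 0, -0.2], [0, 0, -0.03], [0, 0, 0]], twist=[[0, 0, 0], [0, 0, 0], [0, 0, 0], [0, 0, 0], [0, 0, 0], [0, 0, 0]], jaw=[255, 255, 255, 255, 255, 255])

```text
clock: 18.9
tcp_pos: [0.5767, 0.1197, 0.3271]
orientation: [-3.125, -0.299, -0.003]
contact_force: [-0.4, 0.2, -1.5]
grip_width: 0.012
```

```bash
python3 s.py .617 -.1164 .33 -16; python3 -c "
from h import *
from bench import r
rows(r.get_obs(),[.617,-.1164,.325],-16,7,7)"
```

```text
yaw now 10.94 tilt 0.18 tool dp/0.12 [-0.0435  1.9955 -0.0292] dist 0.2395
twist total/120 [-0.0014 -0.0006  0.2245] deg [-0.17 -0.07 26.94]
dp in target frame/0.12 [ 0.8653  1.7987 -0.024 ]
[0.5767 0.1197 0.3271] F [-0.4  0.2 -1.5] M [-0.02  0.04 -0.06] w 0.012 j7 0.16 18.9
yaw 10.9 turn -26.9 world shift [ 0.0403 -0.2361 -0.0021] j7 0.16
[-0.006  0.285  0.003] tw 0.0321
[0.013 0.285 0.003] tw 0.0321
[0.032 0.283 0.003] tw 0.0321
[0.051 0.281 0.003] tw 0.0321
[0.07  0.277 0.003] tw 0.0321
[0.088 0.271 0.003] tw 0.0321
[0.106 0.265 0.003] tw 0.0321
```

Emit:
apply_moves(dp=[[-0.006, 0.15, 0], [0.013, 0.28, 0], [0.032, 0.28, 0], [0.05, 0.28, 0], [0.07, 0.275, 0], [0.085, 0.27, 0], [0.1, 0.26, 0], [0.05, 0.11, 0], [0, 0, 0], [0, 0, 0], [0, 0, 0]], twist=[[0, 0, 0.032], [0, 0, 0.032], [0, 0, 0.032], [0, 0, 0.032], [0, 0, 0.032], [0, 0, 0.032], [0, 0, 0.032], [0, 0, 0], [0, 0, 0], [0, 0, 0], [0, 0, 0]], jaw=[255, 255, 255, 255, 255, 255, 255, 255, 255, 255, 255])

```text
clock: 20.0
tcp_pos: [0.6063, -0.1309, 0.3119]
orientation: [3.092, -0.511, -0.031]
contact_force: [0.0, 0.2, -0.9]
grip_width: 0.0119
```

```bash
python3 s.py .617 -.1164 .305 -16
```

```text
yaw now -18.76 tilt 1.2 tool dp/0.12 [ 0.0466 -0.1437  0.0553] dist 0.0193
twist total/120 [ 0.0047  0.0089 -0.023 ] deg [ 0.56  1.06 -2.76]
dp in target frame/0.12 [ 0.0524 -0.1407  0.0576]
[ 0.6063 -0.1309  0.3119] F [ 0.   0.2 -0.9] M [-0.03 -0.08  0.01] w 0.0119 j7 0.16 20.0
```

Emit:
apply_moves(dp=[[0.025, -0.072, 0.015], [0.025, -0.07, 0.015], [0, 0, 0], [0, 0, 0]], twist=[[0.0024, 0.0045, -0.0115], [0.0024, 0.0045, -0.0115], [0, 0, 0], [0, 0, 0]], jaw=[255, 255, 255, 255])

```text
clock: 20.4
tcp_pos: [0.6187, -0.1103, 0.3069]
orientation: [-3.11, 0.42, -0.002]
contact_force: [-0.1, -0.2, -0.9]
grip_width: 0.012
```

```bash
python3 s.py .617 -.1164 .303 -16
```

```text
yaw now -15.37 tilt 0.2 tool dp/0.12 [-0.0006  0.0527  0.0326] dist 0.0074
twist total/120 [-0.0016 -0.0003  0.0052] deg [-0.2  -0.03  0.63]
dp in target frame/0.12 [0.     0.0526 0.0328]
[ 0.6187 -0.1103  0.3069] F [-0.1 -0.2 -0.9] M [-0.04 -0.02  0.  ] w 0.012 j7 0.19 20.4
```

Emit:
apply_moves(dp=[[0, 0.026, 0.016], [0, 0.022, 0.016], [0, 0, 0], [0, 0, 0]], twist=[[-0.001, 0, 0.002], [0, 0, 0.002], [0, 0, 0], [0, 0, 0]], jaw=[255, 255, 255, 255])

```text
clock: 20.8
tcp_pos: [0.617, -0.1162, 0.303]
orientation: [-3.11, 0.434, -0.001]
contact_force: [0.4, -0.1, -1.3]
grip_width: 0.012
```

```bash
python3 s.py .617 -.1164 .303 -16
```

```text
yaw now -15.89 tilt 0.08 tool dp/0.12 [ 0.0009  0.0016 -0.0003] dist 0.0002
twist total/120 [-0.0005 -0.0004  0.0009] deg [-0.06 -0.04  0.11]
dp in target frame/0.12 [ 0.0009  0.0016 -0.0003]
[ 0.617  -0.1162  0.303 ] F [ 0.4 -0.1 -1.3] M [ 0.01 -0.01 -0.01] w 0.012 j7 0.19 20.8
```

Emit:
apply_moves(dp=[[0, 0, 0.03], [0, 0, 0.035], [0, 0, 0.03], [0, 0, 0.03], [0, 0, 0.02], [0, 0, 0.02]], twist=[[0, 0, 0], [0, 0, 0], [0, 0, 0], [0, 0, 0], [0, 0, 0], [0, 0, 0]], jaw=[255, 255, 255, 255, 255, 255])

```text
clock: 21.4
tcp_pos: [0.6181, -0.118, 0.2874]
orientation: [-3.108, 0.436, -0.007]
contact_force: [-8.9, 2.5, 26.2]
grip_width: 0.012
```

```bash
python3 s.py .617 -.1164 .2741 -16
```

```text
yaw now -15.98 tilt 0.33 tool dp/0.12 [-0.0126 -0.0101  0.1111] dist 0.0135
twist total/120 [-0.002  -0.0018  0.0002] deg [-0.24 -0.22  0.02]
dp in target frame/0.12 [-0.0122 -0.0106  0.1111]
[ 0.6181 -0.118   0.2874] F [-8.9  2.5 26.2] M [0.99 2.51 0.03] w 0.012 j7 0.21 21.4
```

Emit:
apply_moves(dp=[[-0.012, -0.01, -0.01], [0, 0, 0.005], [0, 0, 0.008], [0, 0, 0.01], [0, 0, 0.01], [0, 0, 0.012]], twist=[[-0.002, -0.002, 0], [0, 0, 0.06], [0, 0, 0.06], [0, 0, 0.06], [0, 0, 0.06], [0, 0, 0.06]], jaw=[255, 255, 255, 255, 255, 255])

```text
clock: 22.0
tcp_pos: [0.6173, -0.1183, 0.2879]
orientation: [-2.805, 1.407, -0.002]
contact_force: [-5.1, 1.3, 14.5]
grip_width: 0.0118
```

```bash
python3 s.py .617 -.1164 .2741 -16
```

```text
yaw now -53.3 tilt 0.22 tool dp/0.12 [-0.0136 -0.007   0.1149] dist 0.0139
twist total/120 [-1.900e-03 -2.000e-04 -3.108e-01] deg [-2.20e-01 -3.00e-02 -3.73e+01]
dp in target frame/0.12 [-0.0064 -0.0142  0.1149]
[ 0.6173 -0.1183  0.2879] F [-5.1  1.3 14.5] M [0.61 1.43 0.12] w 0.0118 j7 -0.33 22.0
```

A stays about 24 mm up through a 37° turn with little torque, so it is the too-small cap. B must be the right one. I return A to its spot.

Emit:
apply_moves(dp=[[0, 0, -0.1], [0, 0, -0.2], [0, 0, -0.1], [0, 0, 0]], twist=[[0, 0, 0], [0, 0, 0], [0, 0, 0], [0, 0, 0]], jaw=[255, 255, 255, 255])

```text
clock: 22.4
tcp_pos: [0.6172, -0.118, 0.3375]
orientation: [-2.81, 1.402, -0.001]
contact_force: [-0.1, -1.4, 0.0]
grip_width: 0.0119
```

```bash
python3 s.py .577 .120 .32 -53.3
```

```text
yaw now -53.04 tilt 0.11 tool dp/0.12 [-1.7865 -0.9244  0.1478] dist 0.242
twist total/120 [-0.0009  0.      0.0022] deg [-0.11  0.01  0.26]
dp in target frame/0.12 [-1.7907 -0.9165  0.1459]
[ 0.6172 -0.118   0.3375] F [-0.1 -1.4  0. ] M [-0.02 -0.01  0.02] w 0.0119 j7 -0.37 22.4
```

Emit:
apply_moves(dp=[[-0.15, -0.08, 0], [-0.3, -0.155, 0.02], [-0.3, -0.155, 0.03], [-0.3, -0.155, 0.03], [-0.3, -0.155, 0.02], [-0.28, -0.14, 0.02], [-0.1, -0.05, 0], [0, 0, 0], [0, 0, 0]], twist=[[0, 0, 0], [0, 0, 0], [0, 0, 0], [0, 0, 0], [0, 0, 0], [0, 0, 0], [0, 0, 0], [0, 0, 0], [0, 0, 0]], jaw=[255, 255, 255, 255, 255, 255, 255, 255, 255])

```text
clock: 23.3
tcp_pos: [0.5745, 0.1186, 0.318]
orientation: [2.815, -1.391, 0.002]
contact_force: [-1.5, -0.6, -0.6]
grip_width: 0.012
```

```bash
python3 s.py .577 .120 .2241 -53.3
```

```text
yaw now -52.59 tilt 0.12 tool dp/0.12 [ 0.0017 -0.0246  0.7829] dist 0.094
twist total/120 [ 0.0005 -0.0009  0.0059] deg [ 0.06 -0.11  0.71]
dp in target frame/0.12 [ 0.0029 -0.0239  0.7829]
[0.5745 0.1186 0.318 ] F [-1.5 -0.6 -0.6] M [-0.    0.   -0.02] w 0.012 j7 -0.73 23.3
```

Emit:
apply_moves(dp=[[0, 0, 0.15], [0, 0, 0.25], [0, 0, 0.22], [0, 0, 0.13], [0, 0, 0], [0, 0, 0]], twist=[[0, 0, 0], [0, 0, 0], [0, 0, 0], [0, 0, 0], [0, 0, 0], [0, 0, 0]], jaw=[255, 255, 255, 255, 255, 255])

```text
clock: 23.9
tcp_pos: [0.5777, 0.1066, 0.2276]
orientation: [2.805, -1.409, 0.013]
contact_force: [0.1, 0.2, -0.2]
grip_width: 0.0119
```

```bash
python3 s.py .577 .120 .2201 -53.3
```

```text
yaw now -53.34 tilt 0.49 tool dp/0.12 [-0.0937 -0.0623  0.0616] dist 0.0154
twist total/120 [-0.0009 -0.004  -0.0004] deg [-0.11 -0.48 -0.04]
dp in target frame/0.12 [-0.0931 -0.0625  0.0623]
[0.5777 0.1066 0.2276] F [ 0.1  0.2 -0.2] M [-0.01  0.03  0.04] w 0.0119 j7 -0.63 23.9
```

Emit:
apply_moves(dp=[[0, 0, 0.03], [0, 0, 0.02], [0, 0, 0.012], [0, 0, 0]], twist=[[-0.001, -0.004, 0], [0, 0, 0], [0, 0, 0], [0, 0, 0]], jaw=[255, 255, 255, 255])

```text
clock: 24.3
tcp_pos: [0.5792, 0.1058, 0.2228]
orientation: [-2.804, 1.41, -0.005]
contact_force: [-0.3, -0.0, -0.5]
grip_width: 0.0123
```

```bash
python3 s.py .577 .120 .2201 -53.3
```

```text
yaw now -53.39 tilt 0.27 tool dp/0.12 [-0.1063 -0.0557  0.0228] dist 0.0147
twist total/120 [-0.0021 -0.0005 -0.0008] deg [-0.26 -0.07 -0.09]
dp in target frame/0.12 [-0.1062 -0.056   0.0226]
[0.5792 0.1058 0.2228] F [-0.3 -0.  -0.5] M [ 0.03  0.   -0.03] w 0.0123 j7 -0.62 24.3
```

Emit:
apply_moves(dp=[[0, 0, 0.015], [0, 0, 0.012], [0, 0, 0], [0, 0, 0], [0, 0, 0], [0, 0, 0], [0, 0, -0.1], [0, 0, -0.25], [0, 0, -0.3], [0, 0, -0.15], [0, 0, 0]], twist=[[-0.002, 0, 0], [0, 0, 0], [0, 0, 0], [0, 0, 0], [0, 0, 0], [0, 0, 0], [0, 0, 0], [0, 0, 0], [0, 0, 0], [0, 0, 0], [0, 0, 0]], jaw=[255, 255, 255, 100, 0, 0, 0, 0, 0, 0, 0])

```text
clock: 25.4
tcp_pos: [0.5793, 0.1058, 0.3216]
orientation: [2.806, -1.411, 0.002]
contact_force: [0.5, 0.3, -0.0]
grip_width: 0.0853
```

```bash
python3 -c "
from h import *
from bench import r
o=r.get_obs();f=r.grab_frame('wrist'); cv2.imwrite('pics/w6.png',f['color'][:,:,::-1]); print(o['tcp_pos'],o['grip_width'])
rows(o,[.449,.222,.31],32.5,11,11)
P=wristP(f,o);barfit(P,[.579,.106],.053,.08)
"
```

```text
[0.57934663 0.10578303 0.32164039] 0.08525413946941038
yaw -53.4 turn 85.9 world shift [-0.1303  0.1162 -0.0116] j7 -0.72
[-0.13   0.027  0.009] tw -0.0651
[-0.132  0.009  0.009] tw -0.0651
[-0.132 -0.009  0.009] tw -0.0651
[-0.13  -0.027  0.009] tw -0.0651
[-0.125 -0.044  0.009] tw -0.0651
[-0.117 -0.061  0.009] tw -0.0651
[-0.108 -0.076  0.009] tw -0.0651
[-0.097 -0.09   0.009] tw -0.0651
[-0.084 -0.103  0.009] tw -0.0651
[-0.069 -0.113  0.009] tw -0.0651
[-0.053 -0.121  0.009] tw -0.0651
1664 mean [0.5812 0.1068 0.0602] rect ((580.2423095703125, 105.90896606445312), (45.58745574951172, 13.55931568145752), 36.152992248535156) pca 36.6
```

View pics/w6.png

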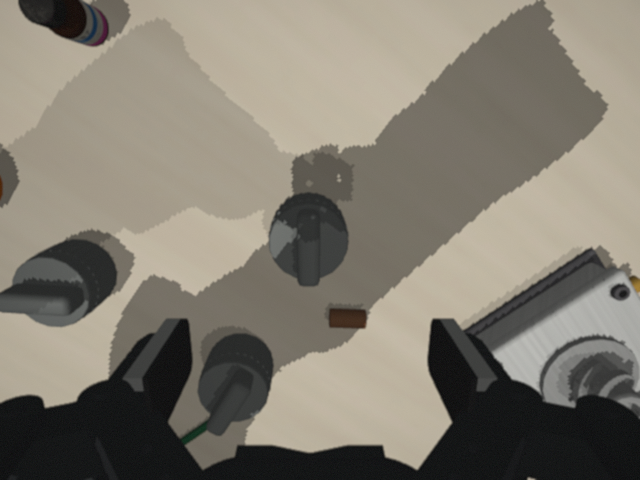

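A stands upright at (308,238). Now B.

Emit:
apply_moves(dp=[[-0.13, 0.027, 0], [-0.132, 0.009, 0], [-0.132, -0.009, 0], [-0.13, -0.027, 0], [-0.125, -0.044, 0], [-0.117, -0.06, 0], [-0.108, -0.075, 0], [-0.097, -0.09, 0], [-0.084, -0.1, 0], [-0.065, -0.105, 0], [-0.03, -0.06, 0], [0, 0, 0], [0, 0, 0]], twist=[[0, 0, -0.065], [0, 0, -0.065], [0, 0, -0.065], [0, 0, -0.065], [0, 0, -0.065], [0, 0, -0.065], [0, 0, -0.065], [0, 0, -0.065], [0, 0, -0.065], [0, 0, -0.065], [0, 0, -0.065], [0, 0, 0], [0, 0, 0]], jaw=[0, 0, 0, 0, 0, 0, 0, 0, 0, 0, 0, 0, 0])

```text
clock: 26.75
tcp_pos: [0.4415, 0.215, 0.3098]
orientation: [2.984, 0.963, -0.03]
contact_force: [0.8, 0.6, 0.5]
grip_width: 0.0855
```

```bash
python3 -c "
from h import *
from bench import r
o=r.get_obs();f=r.grab_frame('wrist'); 
P=wristP(f,o);barfit(P,[.449,.222],.053,.08)
q=P[(P[:,2]>.034)&(np.linalg.norm(P[:,:2]-[.449,.222],axis=1)<.04)&(P[:,2]<.07)]
print(cv2.minEnclosingCircle((q[:,:2]*1000).astype(np.float32)))
";python3 s.py .4495 .2225 .217 32.5
```

```text
1872 mean [0.4481 0.2243 0.0601] rect ((449.10369873046875, 223.32012939453125), (14.10292911529541, 45.28172302246094), 32.883487701416016) pca 122.9
((449.2651062011719, 222.9833984375), 25.84349250793457)
yaw now 35.77 tilt 1.14 tool dp/0.12 [ 0.1059 -0.0128  0.7712] dist 0.0934
twist total/120 [0.0004 0.0095 0.0272] deg [0.04 1.14 3.27]
dp in target frame/0.12 [ 0.0896 -0.0178  0.7731]
[0.4416 0.2149 0.3098] F [0.4 0.4 0.6] M [-0.01  0.02 -0.02] w 0.0855 j7 0.27 26.8
```

Target: (0.449, 0.223), yaw 32.8°.

Emit:
apply_moves(dp=[[0.05, -0.008, 0.15], [0.045, -0.008, 0.22], [0, 0, 0.2], [0, 0, 0.12], [0, 0, 0], [0, 0, 0]], twist=[[0, 0.005, 0.013], [0, 0.0045, 0.012], [0, 0, 0], [0, 0, 0], [0, 0, 0], [0, 0, 0]], jaw=[0, 0, 0, 0, 0, 0])

```text
clock: 27.4
tcp_pos: [0.4531, 0.2206, 0.2238]
orientation: [3.021, 0.852, 0.006]
contact_force: [-0.1, -0.3, 0.7]
grip_width: 0.0855
```

```bash
python3 s.py .449 .223 .2175 32.8
```

```text
yaw now 31.49 tilt 0.27 tool dp/0.12 [-0.0188 -0.0353  0.0522] dist 0.0079
twist total/120 [ 0.0019 -0.0013 -0.0109] deg [ 0.23 -0.15 -1.31]
dp in target frame/0.12 [-0.0179 -0.0355  0.0524]
[0.4531 0.2206 0.2238] F [-0.1 -0.3  0.7] M [-0.02 -0.02 -0.04] w 0.0855 j7 0.31 27.4
```

Emit:
apply_moves(dp=[[-0.009, -0.018, 0.026], [-0.009, -0.016, 0.026], [0, 0, 0], [0, 0, 0]], twist=[[0.001, -0.001, -0.0055], [0.001, 0, -0.0055], [0, 0, 0], [0, 0, 0]], jaw=[0, 0, 0, 0])

```text
clock: 27.8
tcp_pos: [0.4498, 0.2232, 0.2193]
orientation: [-3.012, -0.887, -0.006]
contact_force: [-0.4, 0.1, 0.0]
grip_width: 0.0855
```

```bash
python3 s.py .449 .223 .2175 32.8
```

```text
yaw now 32.8 tilt 0.24 tool dp/0.12 [-0.007  -0.0023  0.0146] dist 0.002
twist total/120 [-0.0003 -0.002   0.    ] deg [-0.04 -0.24  0.  ]
dp in target frame/0.12 [-0.0069 -0.0023  0.0146]
[0.4498 0.2232 0.2193] F [-0.4  0.1  0. ] M [-0.02 -0.03  0.01] w 0.0855 j7 0.33 27.8
```

Emit:
apply_moves(dp=[[-0.006, -0.002, 0.014], [0, 0, 0], [0, 0, 0], [0, 0, 0], [0, 0, 0], [0, 0, 0], [0, 0, 0], [0, 0, 0]], twist=[[0, -0.002, 0], [0, 0, 0], [0, 0, 0], [0, 0, 0], [0, 0, 0], [0, 0, 0], [0, 0, 0], [0, 0, 0]], jaw=[120, 255, 255, 255, 255, 255, 255, 255], grip_force=80)

```text
clock: 28.6
tcp_pos: [0.4494, 0.2232, 0.2184]
orientation: [-3.013, -0.886, -0.002]
contact_force: [-0.6, -0.2, 0.8]
grip_width: 0.0122
```

```bash
python3 s.py .449 .223 .33 32.8
```

```text
yaw now 32.79 tilt 0.1 tool dp/0.12 [-0.0023 -0.001  -0.9299] dist 0.1116
twist total/120 [-0.0005 -0.0007 -0.0001] deg [-0.06 -0.08 -0.01]
dp in target frame/0.12 [-3.600e-03 -1.000e-04 -9.299e-01]
[0.4494 0.2232 0.2184] F [-0.6 -0.2  0.8] M [-0.02  0.02 -0.02] w 0.0122 j7 0.33 28.6
```

Emit:
apply_moves(dp=[[0, 0, -0.15], [0, 0, -0.25], [0, 0, -0.25], [0, 0, -0.22], [0, 0, -0.03], [0, 0, 0]], twist=[[0, 0, 0], [0, 0, 0], [0, 0, 0], [0, 0, 0], [0, 0, 0], [0, 0, 0]], jaw=[255, 255, 255, 255, 255, 255])

```text
clock: 29.2
tcp_pos: [0.4484, 0.2226, 0.3281]
orientation: [3.013, 0.886, -0.006]
contact_force: [0.2, -0.1, -2.2]
grip_width: 0.0122
```

```bash
python3 s.py .617 -.1164 .33 44;python3 -c "
from h import *
from bench import r
rows(r.get_obs(),[.617,-.1164,.33],44,9,9)"
```

```text
yaw now 32.79 tilt 0.21 tool dp/0.12 [-0.3482  3.1359 -0.0158] dist 0.3786
twist total/120 [-0.0004  0.0017 -0.0935] deg [ -0.05   0.2  -11.21]
dp in target frame/0.12 [-0.9514  3.0083 -0.0156]
[0.4484 0.2226 0.3281] F [ 0.2 -0.1 -2.2] M [ 0.01  0.05 -0.01] w 0.0122 j7 0.21 29.2
yaw 32.8 turn 11.2 world shift [ 0.1686 -0.339   0.0019] j7 0.21
[-0.039  0.348 -0.002] tw -0.0104
[-0.046  0.348 -0.002] tw -0.0104
[-0.054  0.346 -0.002] tw -0.0104
[-0.061  0.345 -0.002] tw -0.0104
[-0.069  0.344 -0.002] tw -0.0104
[-0.076  0.342 -0.002] tw -0.0104
[-0.084  0.34  -0.002] tw -0.0104
[-0.091  0.339 -0.002] tw -0.0104
[-0.098  0.336 -0.002] tw -0.0104
```

Emit:
apply_moves(dp=[[-0.02, 0.17, -0.01], [-0.046, 0.345, -0.005], [-0.054, 0.345, -0.005], [-0.06, 0.345, 0], [-0.069, 0.343, 0], [-0.076, 0.342, 0], [-0.084, 0.34, 0], [-0.09, 0.335, 0], [-0.09, 0.3, 0], [-0.05, 0.15, 0], [0, 0, 0], [0, 0, 0], [0, 0, 0]], twist=[[0, 0, -0.0104], [0, 0, -0.0104], [0, 0, -0.0104], [0, 0, -0.0104], [0, 0, -0.0104], [0, 0, -0.0104], [0, 0, -0.0104], [0, 0, -0.0104], [0, 0, -0.0104], [0, 0, 0], [0, 0, 0], [0, 0, 0], [0, 0, 0]], jaw=[255, 255, 255, 255, 255, 255, 255, 255, 255, 255, 255, 255, 255])

```text
clock: 30.5
tcp_pos: [0.6156, -0.1172, 0.3083]
orientation: [-2.896, -1.199, 0.048]
contact_force: [-0.8, 0.3, -1.5]
grip_width: 0.0122
```

```bash
python3 s.py .617 -.1164 .304 44
```

```text
yaw now 45.0 tilt 1.82 tool dp/0.12 [0.0139 0.0039 0.0352] dist 0.0046
twist total/120 [-0.0087  0.0124  0.0083] deg [-1.04  1.49  0.99]
dp in target frame/0.12 [0.013  0.003  0.0356]
[ 0.6156 -0.1172  0.3083] F [-0.8  0.3 -1.5] M [-0.01 -0.04 -0.  ] w 0.0122 j7 1.15 30.5
```

Emit:
apply_moves(dp=[[0.007, 0.002, 0.012], [0.007, 0.002, 0.012], [0, 0, 0], [0, 0, 0]], twist=[[-0.0044, 0.006, 0.004], [-0.0044, 0.006, 0.004], [0, 0, 0], [0, 0, 0]], jaw=[255, 255, 255, 255])

```text
clock: 30.9
tcp_pos: [0.6165, -0.1115, 0.3043]
orientation: [-2.908, -1.183, -0.002]
contact_force: [-0.1, -0.1, -1.0]
grip_width: 0.012
```

```bash
python3 s.py .617 -.1164 .302 44
```

```text
yaw now 44.29 tilt 0.14 tool dp/0.12 [-0.0259  0.0324  0.019 ] dist 0.0055
twist total/120 [-0.0006 -0.001   0.0024] deg [-0.07 -0.12  0.29]
dp in target frame/0.12 [-0.0257  0.0325  0.0191]
[ 0.6165 -0.1115  0.3043] F [-0.1 -0.1 -1. ] M [-0.01 -0.01  0.05] w 0.012 j7 1.14 30.9
```

Emit:
apply_moves(dp=[[-0.013, 0.016, 0.01], [-0.011, 0.014, 0.01], [0, 0, 0], [0, 0, 0]], twist=[[0, 0, 0.001], [0, 0, 0.001], [0, 0, 0], [0, 0, 0]], jaw=[255, 255, 255, 255])

```text
clock: 31.3
tcp_pos: [0.6171, -0.116, 0.3022]
orientation: [-2.91, -1.178, -0.004]
contact_force: [0.1, 0.0, 0.1]
grip_width: 0.0118
```

```bash
python3 s.py .617 -.1164 .302 44
```

```text
yaw now 44.07 tilt 0.17 tool dp/0.12 [-0.0029  0.0015  0.0015] dist 0.0004
twist total/120 [-0.0004 -0.0013  0.0006] deg [-0.04 -0.16  0.07]
dp in target frame/0.12 [-0.0029  0.0015  0.0016]
[ 0.6171 -0.116   0.3022] F [0.1 0.  0.1] M [-0.01  0.    0.  ] w 0.0118 j7 1.15 31.3
```

Emit:
apply_moves(dp=[[-0.002, 0.001, 0.035], [0, 0, 0.04], [0, 0, 0.04], [0, 0, 0.035], [0, 0, 0.02], [0, 0, 0.02]], twist=[[0, 0, 0], [0, 0, 0], [0, 0, 0], [0, 0, 0], [0, 0, 0], [0, 0, 0]], jaw=[255, 255, 255, 255, 255, 255])

```text
clock: 31.9
tcp_pos: [0.6175, -0.1168, 0.2802]
orientation: [-2.91, -1.177, -0.005]
contact_force: [-10.7, 3.6, 37.2]
grip_width: 0.0117
```

```bash
python3 s.py .617 -.1164 .2724 44
```

```text
yaw now 44.04 tilt 0.25 tool dp/0.12 [-0.0011 -0.0054  0.0653] dist 0.0079
twist total/120 [-0.0006 -0.002   0.0003] deg [-0.07 -0.24  0.04]
dp in target frame/0.12 [-0.0009 -0.0055  0.0653]
[ 0.6175 -0.1168  0.2802] F [-10.7   3.6  37.2] M [ 0.73  2.98 -0.04] w 0.0117 j7 1.17 31.9
```

Again 18 mm up (85° case). I screw clockwise, following the sink.

Emit:
apply_moves(dp=[[-0.001, -0.005, -0.012], [0, 0, 0.006], [0, 0, 0.008], [0, 0, 0.009], [0, 0, 0.009], [0, 0, 0.01], [0, 0, 0.01], [0, 0, 0.01]], twist=[[0, 0, 0], [0, 0, 0.06], [0, 0, 0.06], [0, 0, 0.06], [0, 0, 0.06], [0, 0, 0.06], [0, 0, 0.06], [0, 0, 0.06]], jaw=[255, 255, 255, 255, 255, 255, 255, 255])

```text
clock: 32.7
tcp_pos: [0.6173, -0.1167, 0.2746]
orientation: [-3.128, 0.227, -0.006]
contact_force: [-0.2, -0.1, -0.7]
grip_width: 0.0122
```

```bash
python3 s.py .617 -.1164 .2724 -16
```

```text
yaw now -8.29 tilt 0.38 tool dp/0.12 [-0.0026 -0.0022  0.0184] dist 0.0022
twist total/120 [-0.0028 -0.0016  0.0642] deg [-0.33 -0.19  7.71]
dp in target frame/0.12 [-0.0028 -0.0019  0.0184]
[ 0.6173 -0.1167  0.2746] F [-0.2 -0.1 -0.7] M [ 0.    0.04 -0.01] w 0.0122 j7 0.42 32.7
```

Emit:
apply_moves(dp=[[0, 0, 0.014], [0, 0, 0.012], [0, 0, 0.009], [0, 0, 0.009], [0, 0, 0.009]], twist=[[-0.0028, -0.0016, 0.05], [0, 0, 0.06], [0, 0, 0.06], [0, 0, 0.06], [0, 0, 0.06]], jaw=[255, 255, 255, 255, 255])

```text
clock: 33.2
tcp_pos: [0.6179, -0.1166, 0.2696]
orientation: [-2.907, 1.189, -0.002]
contact_force: [-1.2, -0.0, 1.7]
grip_width: 0.012
```

```bash
python3 s.py .617 -.1164 .2624 -91
```

```text
yaw now -44.49 tilt 0.07 tool dp/0.12 [-0.0067  0.0038  0.06  ] dist 0.0073
twist total/120 [-6.000e-04 -1.000e-04  3.876e-01] deg [-7.000e-02 -2.000e-02  4.651e+01]
dp in target frame/0.12 [-0.0019  0.0073  0.06  ]
[ 0.6179 -0.1166  0.2696] F [-1.2 -0.   1.7] M [-0.09  0.36  0.01] w 0.012 j7 -0.09 33.2
```

B passes the jam angle freely with Mz ≈ 0. Continuing to the seat.

Emit:
apply_moves(dp=[[-0.004, 0.003, 0.009], [0, 0, 0.009], [0, 0, 0.009], [0, 0, 0.009], [0, 0, 0.009], [0, 0, 0.009]], twist=[[0, 0, 0.06], [0, 0, 0.06], [0, 0, 0.06], [0, 0, 0.06], [0, 0, 0.06], [0, 0, 0.06]], jaw=[255, 255, 255, 255, 255, 255])

```text
clock: 33.8
tcp_pos: [0.6177, -0.1166, 0.2635]
orientation: [-2.232, 2.21, -0.003]
contact_force: [-1.2, 0.3, 2.1]
grip_width: 0.0121
```

```bash
python3 s.py .617 -.1164 .2624 -101
```

```text
yaw now -89.43 tilt 0.11 tool dp/0.12 [-0.0015  0.0054  0.0095] dist 0.0013
twist total/120 [-0.0009 -0.0001  0.0964] deg [-1.100e-01 -1.000e-02  1.157e+01]
dp in target frame/0.12 [-0.0004  0.0056  0.0095]
[ 0.6177 -0.1166  0.2635] F [-1.2  0.3  2.1] M [0.06 0.36 0.03] w 0.0121 j7 -0.74 33.8
```

Nearly seated. A further turn to tighten gently.

Emit:
apply_moves(dp=[[-0.001, 0.004, 0.008], [0, 0, 0.006], [0, 0, 0.004], [0, 0, 0.003]], twist=[[0, 0, 0.05], [0, 0, 0.04], [0, 0, 0.035], [0, 0, 0.03]], jaw=[255, 255, 255, 255])

```text
clock: 34.2
tcp_pos: [0.6176, -0.1165, 0.2625]
orientation: [-1.828, 2.554, -0.003]
contact_force: [-1.8, 0.9, 4.0]
grip_width: 0.0122
```

```bash
python3 s.py .617 -.1164 .2624 -101
```

```text
yaw now -108.81 tilt 0.11 tool dp/0.12 [0.0008 0.0048 0.0006] dist 0.0006
twist total/120 [-0.0009 -0.0001 -0.0651] deg [-0.11 -0.02 -7.81]
dp in target frame/0.12 [0.0001 0.0049 0.0006]
[ 0.6176 -0.1165  0.2625] F [-1.8  0.9  4. ] M [0.16 0.43 0.08] w 0.0122 j7 -1.02 34.2
```

Emit:
apply_moves(dp=[[0, 0, 0.003], [0, 0, 0.003], [0, 0, 0.003]], twist=[[0, 0, 0.03], [0, 0, 0.025], [0, 0, 0.02]], jaw=[255, 255, 255])

```text
clock: 34.5
tcp_pos: [0.6175, -0.116, 0.2625]
orientation: [-1.617, 2.693, 0.001]
contact_force: [-3.1, 0.5, 4.5]
grip_width: 0.0121
```

```bash
python3 s.py .617 -.1164 .2624 -111
```

```text
yaw now -118.04 tilt 0.03 tool dp/0.12 [0.0048 0.0024 0.0006] dist 0.0006
twist total/120 [ 0.0001  0.0002 -0.0586] deg [ 0.01  0.03 -7.04]
dp in target frame/0.12 [0.0045 0.003  0.0006]
[ 0.6175 -0.116   0.2625] F [-3.1  0.5  4.5] M [-0.06  0.71  0.68] w 0.0121 j7 -1.16 34.5
```

Tight (Mz 0.68 N m) at the seat height. Release and back off straight up.

Emit:
apply_moves(dp=[[0, 0, 0], [0, 0, 0], [0, 0, 0], [0, 0, 0], [0, 0, 0], [0, 0, -0.1], [0, 0, -0.25], [0, 0, -0.3], [0, 0, -0.25], [0, 0, -0.1], [0, 0, 0]], twist=[[0, 0, -0.008], [0, 0, 0], [0, 0, 0], [0, 0, 0], [0, 0, 0], [0, 0, 0], [0, 0, 0], [0, 0, 0], [0, 0, 0], [0, 0, 0], [0, 0, 0]], jaw=[255, 100, 0, 0, 0, 0, 0, 0, 0, 0, 0])

```text
clock: 35.6
tcp_pos: [0.6176, -0.1163, 0.3889]
orientation: [1.64, -2.679, -0.0]
contact_force: [0.4, -0.1, 0.6]
grip_width: 0.0855
```

```bash
python3 -c "
from h import *
from bench import r
o=r.get_obs();f=r.grab_frame('wrist'); cv2.imwrite('pics/w7.png',f['color'][:,:,::-1]); print(o['tcp_pos'],o['grip_width'],o['clock'])
P=wristP(f,o);barfit(P,[.617,-.116],.097,.12)
for rad,lo,hi in ((.033,.078,.12),):
  q=P[(P[:,2]>lo)&(P[:,2]<hi)&(np.linalg.norm(P[:,:2]-[.617,-.1164],axis=1)<rad)];print(cv2.minEnclosingCircle((q[:,:2]*1000).astype(np.float32)))
c=P[(np.linalg.norm(P[:,:2]-[.617,-.1164],axis=1)<.024)]; print('z 98%',np.percentile(c[:,2],[5,30,50,90,98]))
s=P[(abs(np.linalg.norm(P[:,:2]-[.617,-.1164],axis=1)-.0305)<.002)];print('flange z',np.median(s[:,2]))
cap=P[(P[:,2]>.08)&(P[:,2]<.09)&(np.linalg.norm(P[:,:2]-[.617,-.1164],axis=1)<.024)]; A=np.c_[cap[:,:2],np.ones(len(cap))]; print('top plane',np.linalg.lstsq(A,cap[:,2],rcond=None)[0], np.median(cap[:,2]))
f=r.grab_frame('top'); cv2.imwrite('pics/top1.png',f['color'][:,:,::-1])
P=world(f,pts(f,150,640,100,330))
for n,p in dict(A=(.580,.106),C=(.4565,.082)).items(): barfit(P,p,.053,.08)
f=r.grab_frame('scene'); cv2.imwrite('pics/scene1.png',f['color'][:,:,::-1])
"
```

```text
[ 0.61763339 -0.11625166  0.38889351] 0.08553054895288062 35.6
1389 mean [ 0.6197 -0.1175  0.1041] rect ((618.7742309570312, -116.78672790527344), (13.503829002380371, 44.939388275146484), 63.417850494384766) pca 153.0
((618.4271240234375, -116.7300033569336), 25.728219985961914)
z 98% [0.08396686 0.08489428 0.08554239 0.1049184  0.10568829]
flange z 0.04306141115535905
top plane [ 0.00361771 -0.00364702  0.08227947] 0.08492217589543058
0 mean [nan nan nan] rect ((0.0, 0.0), (0.0, 0.0), 0.0) pca nan
0 mean [nan nan nan] rect ((0.0, 0.0), (0.0, 0.0), 0.0) pca nan
  avg = a.mean(axis, **keepdims_kw)
  ret = um.true_divide(
h.py:36: RuntimeWarning: Degrees of freedom <= 0 for slice
  w,V=np.linalg.eigh(np.cov(q[:,:2].T)); d=V[:,1]
  c *= np.true_divide(1, fact)
  c *= np.true_divide(1, fact)
h.py:37: RuntimeWarning: Mean of empty slice.
  print(len(q),"mean",q.mean(0).round(4),"rect",cv2.minAreaRect((q[:,:2]*1000).astype(np.float32)),"pca",(np.degrees(np.arctan2(d[1],d[0]))%180).round(1))
```

View pics/w7.png

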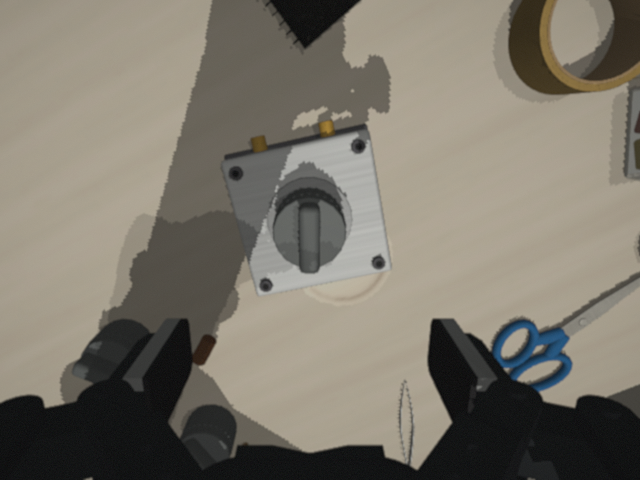

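View pics/scene1.png

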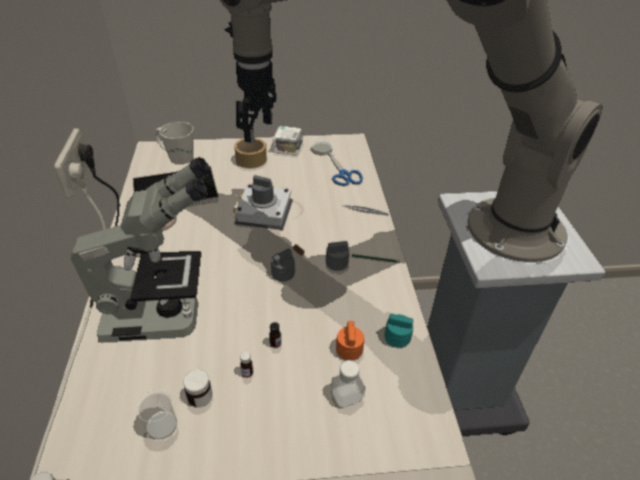

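The wrist view shows cap B on the neck at (310,230). Its top plane is 0.085 m and the flange 0.043 m; the 42 mm difference equals the cap height, so it is seated. The scene view shows the other two caps upright at (283,265) and (338,255), and the vials standing at (275,335) and (246,365).

```bash
python3 -c "
from bench import r
print(r.hand_in())"
```

```text
the job is handed in; nothing more can be done
None
```

Cap B was the right cap. It is screwed down on the chamber's neck and seated on the flange, and I handed the job in at about 36 s.

- **Cap C:** it jammed about 9 mm above the seat at over 1 N m, so I put it back on the table.
- **Cap A:** it was too small and stayed about 24 mm up through a 37° turn. I put it back on the table too.
- **Cap B:** it screwed down freely and went tight at about 0.7 N m. I then released it and moved the gripper clear.

**Last checks:**
- **Seating:** cap B's top is 42 mm above the flange, which equals the cap's height. It sits within about 2 mm of the neck's centre, and its tilt is about 0.3°.
- **Other caps and vials:** caps A and C and both vials stand upright in the last scene picture. Wrist views after each release showed A and C at the right height.
- **Check that failed:** my last top-camera measurement of A and C found no points, probably because the arm blocked the view. So their final state rests on the scene picture and those earlier wrist views.

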